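# Gauge the bead-sizing gate and reset its sliding jaw

### The job

The sliding jaw of the bead-sizing gate has been knocked, and nobody knows what gap it stands at. Take the leaf gauge from its rest and try its leaves in the gate, thinnest first and going up until one binds, pressing only gently, keeping the gauge's flat side towards the fixed jaw and not shifting the jaw; then stand the gauge down on the bed with the thickest leaf that goes in between the jaws, let go, and push the sliding jaw gently up against that leaf. Leave the gauge standing there, and leave everything else on the bench alone.

Things in the scene. Friction and masses are not known exactly. Their poses are not given: they have to be found in the camera images.
- gauge: Leaf gauge, rigid, 0.22 kg, standing on its leaf tips in its rest: 4 steel leaves hang from a brass spine. Origin: plane of the tips, mid-length, on its flat side. z up, x from thinnest to thickest leaf, y out of the flat side. One face of every leaf is on the flat side (y = 0); thickness grows to -y. Spine x -48 to 48, y -14 to 0, z 26 to 40 mm.
- gauge_tab (a point): Middle of the gauge's blue grip tab (the grasp), at (0, -5, 61) mm in the gauge's frame, axes the same. The tab is 28 mm along x, 12 mm thick in y, 42 mm tall (z 40 to 82 mm above the leaf tips).
- leaf1 (a point): Tip of leaf 1, 5 mm thick, 14 mm wide along x, 26 mm long, marked by 1 black dot on the spine: middle of the tip's edge on the flat side, at (-39, 0, 0) mm in the gauge's frame, axes the same.
- leaf2 (a point): Tip of leaf 2, 8 mm thick, 14 mm wide along x, 26 mm long, marked by 2 black dots on the spine: middle of the tip's edge on the flat side, at (-13, 0, 0) mm in the gauge's frame, axes the same.
- leaf3 (a point): Tip of leaf 3, 11 mm thick, 14 mm wide along x, 26 mm long, marked by 3 black dots on the spine: middle of the tip's edge on the flat side, at (13, 0, 0) mm in the gauge's frame, axes the same.
- leaf4 (a point): Tip of leaf 4, 14 mm thick, 14 mm wide along x, 26 mm long, marked by 4 black dots on the spine: middle of the tip's edge on the flat side, at (39, 0, 0) mm in the gauge's frame, axes the same.
- rest: Fixed wooden rest of the gauge, 130 x 50 x 20 mm, origin at the centre of its underside. A slot 20 mm wide and 12 mm deep runs along its x, parallel to the gauge's x; the tips stand on the slot's floor, 8 mm above the table.
- gate: Bead-sizing gate, a fixed green machine with a flat steel bed 46 mm above the table. Origin on the table under gate_mouth, axes the same. Bed: x -130 to 115 mm (then the feed hopper, its rim 57 mm above the bed), y -53 to 53 mm; guide strips 10 mm high at y = 40 and -46 mm, x 42 to 118 mm; an arm 56 mm wide under the slide, to y = -136 mm.
- gate_mouth (a point): Point on the bed at the foot of the fixed (dark) jaw's working face, mid-width. x along the bed through the gap, z up, y into the fixed jaw: its face is the plane y = 0; the sliding (bright) jaw is on the -y side. The upright gap between them, 6 to 13 mm, is open at the top and both ends. A leaf goes in from above, gauge x along this x, flat side to the fixed jaw.
- fixed_jaw (a point): Top of the fixed jaw, at (0, 15, 24) mm from gate_mouth, axes the same. Both jaws are 16 mm wide along x and 24 mm tall above the bed. The fixed jaw's face has a 4 mm 45-degree lead-in at its top; the sliding jaw's top edge is square. With a leaf in, all four tips stand on the bed; a leaf that binds stays up on the sliding jaw, tip 24 mm above the bed.
- jaw_lug (a point): Top centre of the red push lug at the back of the sliding jaw, 34.5 mm above the bed, axes as gate_mouth. Lug 30 mm (x) by 12 mm (y), standing 23 mm clear of the slide bar. Pushed to +y the jaw closes; its gib drags at 8 N and it stays where it is left. Its nose has been reground, so the lug's place does not tell the gap: the gauge must.
- bead_jar: Bystander: amber glass jar with a white cap, diameter 64, height 100 mm; origin under its centre.
- bead_bowl: Bystander: white bowl, diameter 100, height 45 mm; origin under its centre.
- screwdriver: Bystander: screwdriver lying on the table.
- brush: Bystander: brush lying on the table.
- sort_tray: Bystander: white two-part sorting tray, 100 x 140 x 22 mm; origin under its centre.
- spool: Bystander: orange spool standing upright, diameter 44, height 40 mm; origin under its centre.
There are look-alikes about, which are no part of the job. What is shaped like the gauge but green is not meant.

How it is judged:
By the outcome, as a careful person would: the job done as asked, in the order asked, and still so for the second after the job is handed in, with the robot touching nothing.
It also fails if it takes over 64 s, if anything falls off the work surface, if the arm or the gripper's body presses on something with over 40 N, if the wrist force passes 120 N, or if a joint passes its speed limit or range.

### The arm

A 6-joint arm with a two-finger parallel gripper is mounted at the origin on the work surface. World frame = base frame: x ahead of the robot, y to its left, z up, the work surface at z = 0. Lengths are in m, angles in degrees, forces in N, time in s.
With the tool pointing down it reaches from about 0.4 to 0.825 m from the base axis. Payload 7 kg.
Tool frame: the origin (TCP) lies on the centre line of the jaws, within the pads' length; the fingertips stand 14 mm ahead of it and the grasp point (between the pads) lies 5 mm behind it; z points along the fingers, y is the line along which they close (so a half turn about z gives the same grasp; the last joint's range is limited). The gripper opens to 88 mm and grips with 3 to 60 N. Pads are 19 mm wide; open, the fingers measure 130 mm over their backs; the gripper's body (78 mm by 193 mm) begins 47 mm behind the grasp point.
Start: joints at [-57.347, 20.546, 0.682, 0, -70.136, -16.507], TCP at [0.188, -0.648, 0.241] pointing down, gripper open.
Joint ranges: [-176.03, 176.03], [-82.01, 121.73], [-58.28, 71.71], [-173.87, 95.51], [-174.79, -0.11], [-173.66, 173.66]. Speed limits (degrees/s): [136.94, 136.94, 172.46, 180, 180, 180].

### API

Orientations are given as [roll, pitch, yaw] about the fixed x, y, z axes, in that order (R = Rz(yaw) Ry(pitch) Rx(roll)).
In Python, from plant import r gives the robot as it stands.
- The arm moves only by the tool send_rows, never from a script. Its argument "steps" is a list of rows, each an object with "dp": the shift along the tool's x, y, z in mm, a list of three; "roll": the turn about the tool's z in rad; "jaw": the opening in per cent of the stroke, from 0 (shut) to 100 (fully open). In form: [{"dp": [tx, ty, tz], "roll": roll, "jaw": jaw}, ...]. A call has 1 to 5 rows; each row is the pose to reach, as a shift and turn from the pose commanded when the call began, along the tool's axes at that moment; what a row does not reach only later rows make up. A row lasts 1/8 s, in which the tool goes at most 62.5 mm and 10.7 degrees, less where a joint would pass 70% of its speed; a pose out of reach is approached as far as the arm can. A call with a gripper value outside its range is refused whole. The fingers move at their own pace and stop on an object; "newtons" is the grip in N (left out, the last holds). Time passes only in rows, so rows that repeat a pose let the fingers close. It gives the time, the measured TCP pose, the force, the opening and the grip force at its end, in the units of the state.
- r.get_state(): the state, without advancing time (a new reading comes with each control period).
- r.capture(name): name is "side" or "top"; returns a dict with "image" (384x512x3 uint8, blue, green, red), "K" (3x3 intrinsics, pixels), "rvec" (rotation vector, rad) and "tvec" (3), from world to camera coordinates, as OpenCV has them. Camera axes: x right, y down, z forward; pixel columns grow to the right and rows downward; lengths in m; the calibration is good to about 2 mm. A picture is of the moment at which its call begins. There is no depth.
- r.close_job(): hands the job in; it is judged then, once.
The state is a dict: "time_s": time; "joints": joint angles; "qd": joint speeds; "joint_torque": joint torques, N m; "tcp_pos": TCP position; "eef_rot": TCP orientation; "contact_force": force on the tool from outside, world axes, zero at the start; "moment": the same for the moment, N m; "gripper_width": finger opening in m; "gripper_force": force on a finger pad.
Only numpy, scipy, OpenCV 4.12 (cv2) and the standard library are available. Lean on these libraries where they do the work, as an engineer would, in place of code of your own. Each camera call takes 0.05 s, during which the arm holds its last target. There are 200 camera calls.

## Working session

There is one attempt and no reset: what is moved stays moved. The work goes in short steps, Python scripts to look and compute and a tool call to move; the robot and the scene stay as the last step left them, time stands still between calls to the robot, and variables do not carry over. Pictures are saved under pics/ and viewed, at most 10 in all, crops included, and the job is handed in when it is done.

Besides the shell and the picture viewer there is one more tool, called after "Request:" by a JSON object that holds its "api" and its "payload", one argument or row to a line. send_rows: Moves the arm, as the interface text tells. Its arguments: {"type":"object","properties":{"steps":{"type":"array","items":{"type":"object","properties":{"dp":{"type":"array","items":{"type":"number"}},"roll":{"type":"number"},"jaw":{"type":"number"}}}},"newtons":{"type":"number"}},"required":["steps"]}

```bash
mkdir -p pics; ls
cat > h.py <<'E'
import cv2,numpy as np
from plant import r
def cap(n,save=None):
    c=r.capture(n); 
    if save: cv2.imwrite('pics/'+save,c['image'])
    return c
def ray(c,uv):
    R=cv2.Rodrigues(np.array(c['rvec'],float))[0];t=np.array(c['tvec'],float).ravel()
    d=R.T@np.linalg.inv(np.array(c['K']))@np.array([uv[0],uv[1],1.]);return -R.T@t,d
def onz(c,uv,z):
    o,d=ray(c,uv);return o+d*(z-o[2])/d[2]
def proj(c,P):
    return cv2.projectPoints(np.array(P,float).reshape(-1,3),np.array(c['rvec'],float),np.array(c['tvec'],float),np.array(c['K'],float),None)[0].reshape(-1,2)
E
python3 - <<'E'
from h import *
a=cap('side','side0.png');b=cap('top','top0.png')
for c in(a,b):print(ray(c,(256,192)),c['K'][0][0])
print(r.get_state())
E
```

```text
pics
(array([ 0.23734459, -0.7880284 ,  0.59837497]), array([ 0.23238381,  0.81124958, -0.53703842])) 355.10917055379895
(array([ 0.35426619, -0.02360145,  1.33735373]), array([ 0.07522302,  0.00607792, -0.99724508])) 408.8541788473573
{'time_s': 0.1, 'joints': array([-5.73477205e+01,  2.05877287e+01,  6.40875501e-01, -1.80714753e-02,
       -7.01369205e+01, -1.65090174e+01]), 'qd': array([-0.0062722 , -0.02774312,  0.15891375,  0.03156167, -0.07650461,
       -0.10482863]), 'joint_torque': array([-2.32974475e-03, -5.84161341e+01,  2.93750310e+01,  7.01576516e+00,
        1.01358601e-02, -3.58158593e-05]), 'tcp_pos': array([ 0.18756763, -0.6479909 ,  0.2397249 ]), 'eef_rot': array([ 1.79914852e+02, -7.51885260e-03, -1.63862885e+02]), 'contact_force': array([-0.14169111,  0.36976983,  0.03764907]), 'moment': array([-0.00542484, -0.01448614,  0.05856867]), 'gripper_force': 0.0, 'gripper_width': 0.08736175356226926}
```

View pics/side0.png

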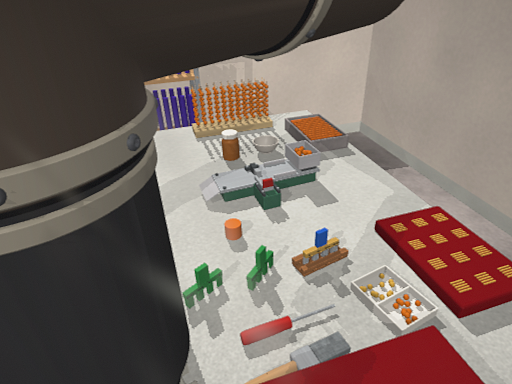

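View pics/top0.png

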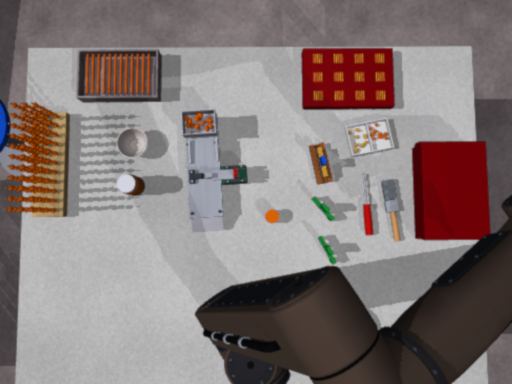

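The gauge shows as a blue tab with a brass spine, at side (321,240) and top (321,162). The two green look-alikes are at side (203,283) and (261,265). The blue/brass one fits the description. I'll confirm it in an enlarged crop along with the gate.

Run:
```python
import cv2,numpy as np
s=cv2.imread('pics/side0.png');t=cv2.imread('pics/top0.png')
f=lambda im,x,y,w,h:cv2.resize(im[y:y+h,x:x+w],(400,300),interpolation=cv2.INTER_CUBIC)
cv2.imwrite('pics/c1.png',np.vstack([np.hstack([f(s,280,220,80,60),f(s,190,135,140,105)]),np.hstack([f(t,290,135,64,48),f(t,165,100,112,84)])]))
```

```text
(no output)
```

View pics/c1.png

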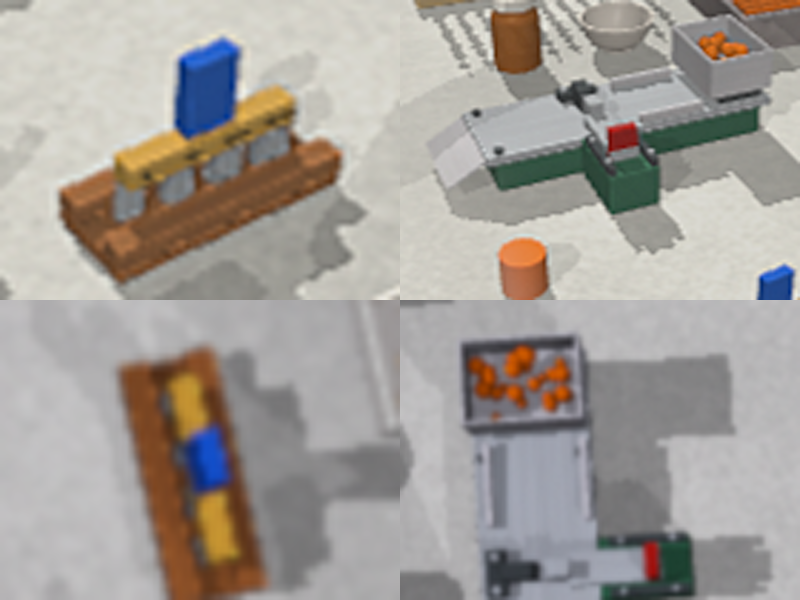

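Run:
```python
from h import *
s=cap('side');t=cap('top')
im=s['image'];f=lambda im,x,y,w,h,W,H:cv2.resize(im[y:y+h,x:x+w],(W,H),interpolation=cv2.INTER_CUBIC)
cv2.imwrite('pics/c2.png',np.vstack([f(im,298,233,48,36,800,600)[150:510],f(t['image'],300,140,40,12,800,240)]))
def m(c,lo,hi,box):
    x,y,w,h=box;hs=cv2.cvtColor(c['image'],cv2.COLOR_BGR2HSV)
    k=cv2.inRange(hs,lo,hi);z=np.zeros_like(k);z[y:y+h,x:x+w]=k[y:y+h,x:x+w];return z
for n,c,box in(('s',s,(280,220,80,60)),('t',t,(295,135,50,60))):
    for nm,lo,hi in(('blue',(105,120,40),(130,255,255)),('brass',(15,120,100),(30,255,255))):
        k=m(c,lo,hi,box);p=np.argwhere(k)[:,::-1].astype(np.float32)
        print(n,nm,len(p),p.mean(0),cv2.minAreaRect(p),p.min(0),p.max(0))
for n,c,box in(('s',s,(250,170,40,40)),('t',t,(220,160,40,30))):
    k=m(c,(0,150,60),(8,255,255),box);p=np.argwhere(k)[:,::-1].astype(np.float32)
    print(n,'red',len(p),p.mean(0),cv2.boxPoints(cv2.minAreaRect(p)).tolist(),p.min(0),p.max(0))
```

```text
s blue 185 [320.73514 237.11891] ((320.7475280761719, 237.0247802734375), (11.044912338256836, 18.806201934814453), 5.710593223571777) [315. 228.] [327. 246.]
s brass 232 [319.46982 247.88792] ((320.44830322265625, 247.3793182373047), (8.140999794006348, 38.07887268066406), 66.80140686035156) [303. 238.] [338. 257.]
t blue 50 [322.8  160.22] ((322.5000305175781, 160.00001525878906), (8.973817825317383, 5.820855140686035), 75.96376037597656) [320. 155.] [326. 164.]
t brass 123 [322.19513 162.00813] ((321.9754333496094, 161.39193725585938), (31.337221145629883, 6.161066055297852), 77.19573211669922) [316. 146.] [328. 177.]
s red 78 [267.3846 182.5   ] [[261.5384826660156, 179.69232177734375], [271.5384826660156, 177.69232177734375], [273.0384826660156, 185.19232177734375], [263.0384826660156, 187.19232177734375]] [263. 178.] [272. 187.]
t red 28 [235.07143 172.21428] [[234.0, 168.0], [236.0, 168.0], [236.0, 177.0], [234.0, 177.0]] [234. 168.] [236. 177.]
```

View pics/c2.png

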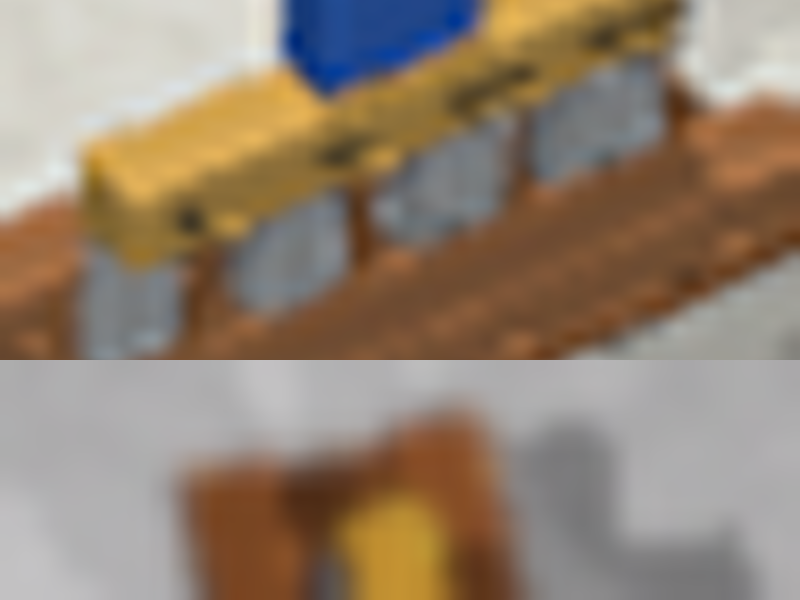

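The crop confirms it: this is the brass spine gauge with the blue tab. The dots count 1 to 4 from the left (near, world -x) to the right, and leaf 1 is recessed. So the viewed -y side is the thick side, and the flat side faces world +y with gauge x along about +x. Next is the gate.

Run:
```python
from h import *
s=cap('side');t=cap('top')
f=lambda im,x,y,w,h,W,H:cv2.resize(im[y:y+h,x:x+w],(W,H),interpolation=cv2.INTER_CUBIC)
cv2.imwrite('pics/c3.png',np.hstack([f(s['image'],240,155,40,60,400,600),f(t['image'],180,105,80,120,400,600)]))
print('gauge top brass',onz(t,(321.98,161.39),.048), 'blue',onz(t,(322.5,160),.09),onz(s,(320.75,228.5),.09))
a=np.deg2rad(77.196);d=np.array([np.cos(a),np.sin(a)])
v=onz(t,np.array([321.98,161.39])-15*d,.048)-onz(t,np.array([321.98,161.39])+15*d,.048);print('yaw',np.degrees(np.arctan2(v[1],v[0])),np.linalg.norm(v[:2])/30*32.3)
print('lug',onz(t,(235.1,172.3),.0805),onz(s,(267.4,179.5),.0805))
```

```text
gauge top brass [ 0.54813786 -0.22633085  0.048     ] blue [ 0.54613577 -0.22140744  0.09      ] [ 0.55027508 -0.21890289  0.09      ]
yaw 11.73243702518117 0.10345667870339649
lug [0.51053241 0.04840237 0.0805    ] [0.51195928 0.04679271 0.0805    ]
```

View pics/c3.png

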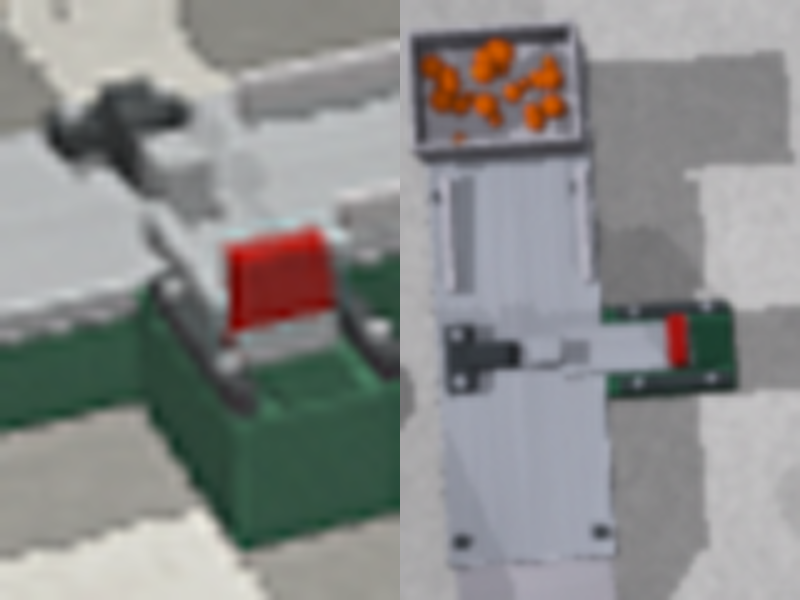

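The side crop shows the dark fixed jaw behind the bright sliding jaw. In the top view the dark jaw's tip is at about px (204,175.4), the lug at (235,172), and the bed's right edge runs from (219.6,155) to (222.6,217).

Run:
```python
from h import *
t=cap('top');im=t['image'];g=cv2.cvtColor(im,cv2.COLOR_BGR2GRAY).astype(float)
def edge(rows,lo,hi,z):
    P=[]
    for y in rows:
        d=np.abs(np.diff(g[y,lo:hi]));w=np.where(d>d.max()*.4,d,0);P.append(onz(t,((w*np.arange(lo,hi-1)).sum()/w.sum()+.5,y),z))
    P=np.array(P);k=np.polyfit(P[:,0],P[:,1],1);res=P[:,1]-np.polyval(k,P[:,0]);ok=abs(res)<.003
    k=np.polyfit(P[ok,0],P[ok,1],1);print('yaw',np.degrees(np.arctan(k[0])),'y at .5',np.polyval(k,.5),res.std(),ok.sum());return k
edge(list(range(142,158))+list(range(190,214)),214,228,.046)
edge(list(range(145,164))+list(range(192,214)),183,195,.046)
for y in (174,175,176,177):print(y,im[y,188:222].mean(1).astype(int).tolist())
for nm,uv,z in(('darktip',(204,175.4),.07),):print(nm,onz(t,uv,z))
# hopper/bed x: lower end of bed (x=-130), hopper corner
c=g[200:230,205];print(np.diff(c).astype(int).tolist())
# dark jaw column profile
for x in (200,201,202):print(x,im[166:186,x].mean(1).astype(int).tolist())
for x in (206,207,208,209):print(x,im[166:186,x].mean(1).astype(int).tolist())
for x in (234,235):print(x,im[160:184,x,2].tolist())
```

```text
yaw 4.661622790636979 y at .5 0.1002328602396094 0.002911308512030059 31
yaw -0.06304173665575454 y at .5 0.19536418358519578 0.0028469339399819545 29
174 [135, 83, 59, 55, 54, 55, 57, 62, 63, 62, 63, 62, 59, 51, 43, 64, 115, 150, 165, 167, 167, 165, 165, 157, 132, 120, 120, 120, 121, 132, 158, 166, 166, 167]
175 [139, 85, 59, 56, 53, 56, 58, 59, 60, 59, 59, 58, 57, 50, 36, 53, 104, 142, 162, 167, 166, 165, 165, 156, 127, 119, 120, 120, 121, 132, 159, 167, 168, 168]
176 [141, 85, 59, 56, 54, 56, 58, 59, 59, 59, 58, 58, 57, 49, 36, 55, 108, 140, 157, 161, 158, 156, 156, 146, 118, 118, 121, 122, 123, 134, 160, 168, 169, 169]
177 [139, 85, 60, 56, 55, 54, 55, 55, 55, 55, 54, 55, 53, 48, 37, 58, 107, 134, 139, 137, 127, 123, 122, 119, 112, 126, 132, 132, 134, 142, 161, 168, 168, 169]
darktip [0.50260968 0.14586421 0.07      ]
[0, 0, 0, -1, 0, 1, -1, 0, 0, 0, 0, 0, 0, 0, -1, -6, -11, 15, 8, 2, 0, 0, -2, 0, -1, 0, -1, -3, -1]
200 [158, 155, 154, 152, 151, 150, 136, 87, 59, 57, 57, 53, 80, 145, 163, 164, 164, 165, 165, 165]
201 [157, 153, 153, 153, 152, 151, 137, 83, 51, 50, 49, 48, 78, 144, 163, 165, 165, 165, 165, 165]
202 [158, 156, 155, 155, 154, 154, 138, 83, 43, 36, 36, 37, 77, 146, 165, 166, 167, 167, 167, 167]
206 [153, 151, 149, 150, 149, 151, 158, 165, 165, 162, 157, 139, 127, 150, 161, 161, 161, 161, 161, 162]
207 [161, 155, 152, 150, 150, 152, 158, 167, 167, 167, 161, 137, 121, 150, 162, 163, 163, 162, 163, 163]
208 [164, 161, 154, 151, 151, 152, 159, 164, 167, 166, 158, 127, 116, 150, 163, 164, 164, 164, 164, 163]
209 [165, 161, 154, 151, 151, 153, 159, 163, 165, 165, 156, 123, 112, 150, 164, 165, 166, 165, 166, 165]
234 [120, 119, 118, 116, 109, 85, 60, 81, 138, 156, 160, 161, 159, 157, 154, 152, 147, 126, 90, 56, 53, 51, 40, 41]
235 [120, 120, 120, 118, 110, 82, 60, 85, 145, 160, 162, 161, 159, 158, 157, 156, 149, 114, 71, 50, 52, 51, 37, 46]
```

Run:
```python
from h import *
t=cap('top');g=cv2.cvtColor(t['image'],cv2.COLOR_BGR2GRAY).astype(float)
def e(v,lo,sg=1):
    d=sg*np.diff(v);d[d<0]=0;i=d.argmax();s=slice(max(0,i-1),i+2);return lo+.5+(d[s]*np.arange(len(d))[s]).sum()/d[s].sum()
R=[(y,e(g[y,214:228],214,-1)) for y in list(range(140,162))+list(range(188,214))]
print([(y,round(x,1)) for y,x in R])
P=np.array([onz(t,(x,y),.046) for y,x in R])
l=cv2.fitLine(P[:,:2].astype(np.float32),cv2.DIST_HUBER,0,1e-4,1e-4).ravel();print(l,np.degrees(np.arctan(l[1]/l[0])))
# bed front end & hopper front edge along columns
for lo,hi,cols in((205,222,range(193,219,2)),(130,140,range(187,214,2))):
    Q=[(x,e(g[lo:hi,x],lo,-1)) for x in cols];print([(x,round(y,1)) for x,y in Q])
    P=np.array([onz(t,q,.046 if lo>200 else .1) for q in Q]);l=cv2.fitLine(P[:,:2].astype(np.float32),cv2.DIST_HUBER,0,1e-4,1e-4).ravel();print(l,np.degrees(np.arctan(-l[0]/l[1])))
```

```text
[(140, np.float64(216.7)), (141, np.float64(216.7)), (142, np.float64(216.8)), (143, np.float64(216.9)), (144, np.float64(216.8)), (145, np.float64(216.7)), (146, np.float64(216.8)), (147, np.float64(216.9)), (148, np.float64(216.9)), (149, np.float64(217.0)), (150, np.float64(217.5)), (151, np.float64(217.6)), (152, np.float64(217.6)), (153, np.float64(217.6)), (154, np.float64(217.7)), (155, np.float64(217.7)), (156, np.float64(217.7)), (157, np.float64(217.6)), (158, np.float64(217.7)), (159, np.float64(217.8)), (160, np.float64(217.7)), (161, np.float64(219.7)), (188, np.float64(220.2)), (189, np.float64(220.3)), (190, np.float64(220.4)), (191, np.float64(220.5)), (192, np.float64(220.8)), (193, np.float64(221.5)), (194, np.float64(221.5)), (195, np.float64(221.4)), (196, np.float64(221.4)), (197, np.float64(221.3)), (198, np.float64(221.3)), (199, np.float64(221.2)), (200, np.float64(221.2)), (201, np.float64(221.2)), (202, np.float64(221.2)), (203, np.float64(221.2)), (204, np.float64(221.2)), (205, np.float64(221.2)), (206, np.float64(221.2)), (207, np.float64(221.4)), (208, n
[... 324 characters left out ...]
4(215.6)), (203, np.float64(216.2)), (205, np.float64(216.1)), (207, np.float64(216.4)), (209, np.float64(216.5)), (211, np.float64(216.5)), (213, np.float64(215.2)), (215, np.float64(215.2)), (217, np.float64(215.2))]
[0.23446709 0.97212404 0.38184124 0.1453002 ] -13.560211
[(187, np.float64(134.5)), (189, np.float64(134.4)), (191, np.float64(134.2)), (193, np.float64(134.0)), (195, np.float64(133.9)), (197, np.float64(133.9)), (199, np.float64(133.9)), (201, np.float64(133.7)), (203, np.float64(133.3)), (205, np.float64(133.2)), (207, np.float64(133.1)), (209, np.float64(132.9)), (211, np.float64(132.9)), (213, np.float64(132.9))]
[ 0.06499803 -0.9978854   0.6283672   0.15047285] 3.7267401
```

```bash
cat >> h.py <<'E'
def d(x,y,z,yaw,note=''):
    s=r.get_state();y0=s['eef_rot'][2];a=np.radians(y0)
    D=np.array([x,y,z])-s['tcp_pos'];X=np.array([np.cos(a),np.sin(a),0]);Y=np.array([np.sin(a),-np.cos(a),0])
    dy=(yaw-y0+90)%180-90
    print(note,'dp',np.round(1000*np.array([D@X,D@Y,-D[2]]),1),'roll',round(-np.radians(dy),4),'t',s['time_s'],'F',np.round(s['contact_force'],1),'w',round(s['gripper_width'],4))
    print(' tcp',np.round(s['tcp_pos'],4),'rot',np.round(s['eef_rot'],2))
# gate frame
GY=np.radians(4.0);G0=np.array([.5026,.150,.046])
def gate(gx,gy): return G0[:2]+gx*np.array([np.cos(GY),np.sin(GY)])+gy*np.array([-np.sin(GY),np.cos(GY)])
E
python3 -c "
from h import *
d(.549,-.225,.17,12)"
```

```text
dp [-464.8  306.1   70.4] roll 0.0723 t 0.4 F [0.4 0.6 0.9] w 0.0874
 tcp [ 0.1877 -0.6483  0.2404] rot [ 179.98   -0.   -163.86]
```

Request:
{"api": "send_rows", "payload": {
  "steps": [
    {"dp": [-58, 38, 9], "roll": 0.07, "jaw": 50},
    {"dp": [-116, 76, 18], "roll": 0.07, "jaw": 50},
    {"dp": [-164, 108, 26], "roll": 0.07, "jaw": 50},
    {"dp": [-214, 141, 34], "roll": 0.07, "jaw": 50},
    {"dp": [-264, 174, 40], "roll": 0.07, "jaw": 50}
  ]
}}

```text
time_s: 1.02
tcp_pos: [0.3899, -0.4109, 0.2012]
eef_rot: [-180.0, 0.0, -167.9]
contact_force: [0.0, -0.4, -0.7]
gripper_width: 0.0455
gripper_force: 0.0
```

```bash
python3 -c "
from h import *
d(.549,-.225,.17,12)"
```

```text
dp [-194.6  148.3   31.2] roll 0.0023 t 1.025 F [ 0.  -0.4 -0.7] w 0.0455
 tcp [ 0.3899 -0.4109  0.2012] rot [-1.7998e+02  2.0000e-02 -1.6787e+02]
```

Request:
{"api": "send_rows", "payload": {
  "steps": [
    {"dp": [-49, 37, 8], "roll": 0.002, "jaw": 50},
    {"dp": [-97, 74, 16], "roll": 0.002, "jaw": 50},
    {"dp": [-146, 111, 24], "roll": 0.002, "jaw": 50},
    {"dp": [-194, 148, 31], "roll": 0.002, "jaw": 50},
    {"dp": [-194, 148, 31], "roll": 0.002, "jaw": 50}
  ]
}}

```text
time_s: 1.65
tcp_pos: [0.5496, -0.224, 0.1695]
eef_rot: [180.0, -0.0, -167.7]
contact_force: [-0.8, -0.7, 0.4]
gripper_width: 0.0438
gripper_force: 0.0
```

Run:
```python
from h import *
d(.549,-.225,.067,12)
s=cap('side');t=cap('top')
f=lambda im,x,y,w,h,W,H:cv2.resize(im[y:y+h,x:x+w],(W,H),interpolation=cv2.INTER_CUBIC)
cv2.imwrite('pics/c4.png',np.hstack([f(s['image'],280,180,80,120,400,600),f(t['image'],280,110,80,120,400,600)]))
```

```text
dp [  0.8  -0.8 102.5] roll 0.0048 t 1.65 F [-0.8 -0.7  0.4] w 0.0438
 tcp [ 0.5496 -0.224   0.1695] rot [ 1.7999e+02 -2.0000e-02 -1.6773e+02]
```

View pics/c4.png

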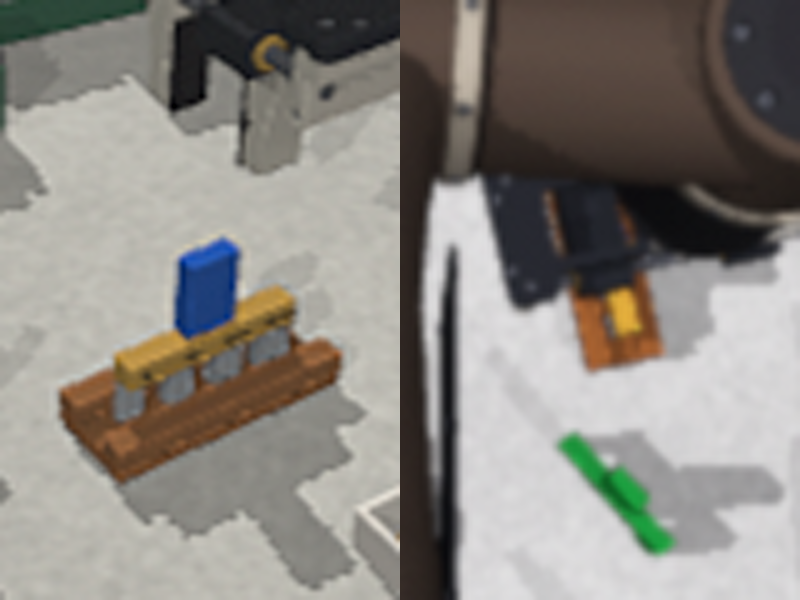

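The side view shows the fingers straddling the line above the tab, aligned with it (near finger at crop (270,150), far finger at (185,80)). Descending.

Request:
{"api": "send_rows", "payload": {
  "steps": [
    {"dp": [1, -1, 30], "roll": 0.005, "jaw": 50},
    {"dp": [1, -1, 60], "roll": 0.005, "jaw": 50},
    {"dp": [1, -1, 85], "roll": 0.005, "jaw": 50},
    {"dp": [1, -1, 102], "roll": 0.005, "jaw": 50},
    {"dp": [1, -1, 102], "roll": 0.005, "jaw": 50}
  ]
}}

```text
time_s: 2.38
tcp_pos: [0.5455, -0.2289, 0.0674]
eef_rot: [180.0, -0.1, -168.3]
contact_force: [-0.2, 0.6, -0.9]
gripper_width: 0.0439
gripper_force: 0.0
```

Request:
{"api": "send_rows", "payload": {
  "steps": [
    {"dp": [0, 0, 0], "roll": 0, "jaw": 30},
    {"dp": [0, 0, 0], "roll": 0, "jaw": 20},
    {"dp": [0, 0, 0], "roll": 0, "jaw": 8},
    {"dp": [0, 0, 0], "roll": 0, "jaw": 5},
    {"dp": [0, 0, 0], "roll": 0, "jaw": 5}
  ],
  "newtons": 30
}}

```text
time_s: 3.0
tcp_pos: [0.5469, -0.2282, 0.0687]
eef_rot: [-180.0, 0.0, -168.3]
contact_force: [-0.4, 1.1, 4.3]
gripper_width: 0.012
gripper_force: 30.0
```

Run:
```python
from h import *
d(.549,-.225,.067,12)
s=cap('side')
k=cv2.inRange(cv2.cvtColor(s['image'],cv2.COLOR_BGR2HSV),(15,120,100),(30,255,255))[230:270,280:360]
p=np.argwhere(k)[:,::-1]+[280,230];print(len(p),p.mean(0),p.min(0),p.max(0))
```

```text
dp [-2.7  2.7  1.7] roll -0.0044 t 3.0 F [-0.4  1.1  4.3] w 0.012
 tcp [ 0.5469 -0.2282  0.0687] rot [-1.7999e+02  3.0000e-02 -1.6825e+02]
153 [313.98039216 251.10457516] [303 230] [332 258]
```

Request:
{"api": "send_rows", "payload": {
  "steps": [
    {"dp": [0, 0, -15], "roll": 0, "jaw": 5},
    {"dp": [0, 0, -50], "roll": 0, "jaw": 5},
    {"dp": [0, 0, -90], "roll": 0, "jaw": 5},
    {"dp": [0, 0, -120], "roll": 0, "jaw": 5},
    {"dp": [0, 0, -130], "roll": 0, "jaw": 5}
  ]
}}

```text
time_s: 3.68
tcp_pos: [0.5474, -0.2283, 0.2007]
eef_rot: [-179.9, 0.2, -168.3]
contact_force: [-0.9, 0.3, -2.4]
gripper_width: 0.0118
gripper_force: 30.0
```

Run:
```python
from h import *
for i in range(3):
    cap('top');print(r.get_state()['tcp_pos'])
p=gate(.039,-.0035);d(p[0],p[1],.2,4)
```

```text
[ 0.5473126  -0.22836705  0.20066099]
[ 0.54682016 -0.22818766  0.19904491]
[ 0.54622512 -0.22805147  0.19771029]
 dp [-72.2 370.3  -2.3] roll 0.1346 t 3.825 F [-0.1 -0.  -1.9] w 0.012
 tcp [ 0.5462 -0.2281  0.1977] rot [ 1.7997e+02 -2.0000e-02 -1.6829e+02]
```

Request:
{"api": "send_rows", "payload": {
  "steps": [
    {"dp": [-9, 45, 0], "roll": 0.03, "jaw": 5},
    {"dp": [-19, 96, 0], "roll": 0.06, "jaw": 5},
    {"dp": [-29, 150, 0], "roll": 0.1, "jaw": 5},
    {"dp": [-39, 200, 0], "roll": 0.134, "jaw": 5},
    {"dp": [-49, 250, 0], "roll": 0.134, "jaw": 5}
  ]
}}

```text
time_s: 4.45
tcp_pos: [0.5427, 0.028, 0.1964]
eef_rot: [-180.0, -0.2, -176.0]
contact_force: [0.1, -1.0, -1.7]
gripper_width: 0.0121
gripper_force: 30.0
```

Run:
```python
from h import *
p=gate(.039,-.0035);d(p[0],p[1],.2,4)
```

```text
dp [ -7.6 121.   -3.6] roll 0.0004 t 4.45 F [ 0.1 -1.  -1.7] w 0.0121
 tcp [0.5427 0.028  0.1964] rot [-1.7997e+02 -1.6000e-01 -1.7598e+02]
```

Request:
{"api": "send_rows", "payload": {
  "steps": [
    {"dp": [-3, 45, 0], "roll": 0, "jaw": 5},
    {"dp": [-6, 85, 5], "roll": 0, "jaw": 5},
    {"dp": [-8, 110, 15], "roll": 0, "jaw": 5},
    {"dp": [-8, 121, 25], "roll": 0, "jaw": 5},
    {"dp": [-8, 121, 30], "roll": 0, "jaw": 5}
  ]
}}

```text
time_s: 5.08
tcp_pos: [0.5423, 0.1476, 0.1663]
eef_rot: [-179.9, -0.2, -175.9]
contact_force: [-0.8, -0.2, -2.2]
gripper_width: 0.0119
gripper_force: 30.0
```

Run:
```python
from h import *
p=gate(.039,-.0035);d(p[0],p[1],.157,4)
s=cap('side');t=cap('top')
p=gate(.039,-.0035);d(p[0],p[1],.157,4)
f=lambda im,x,y,w,h,W,H:cv2.resize(im[y:y+h,x:x+w],(W,H),interpolation=cv2.INTER_CUBIC)
cv2.imwrite('pics/c5.png',np.hstack([f(s['image'],230,130,80,80,600,600),f(t['image'],180,150,50,75,200,300).repeat(2,0)]))
print(proj(s,[*gate(0,0),.07]),proj(s,[*gate(0,0),.046]))
```

```text
dp [0.4 1.7 9.3] roll 0.0017 t 5.075 F [-0.8 -0.2 -2.2] w 0.0119
 tcp [0.5423 0.1476 0.1663] rot [-1.7992e+02 -1.6000e-01 -1.7590e+02]
 dp [ 0.6  2.5 10. ] roll 0.0005 t 5.175 F [-0.5  0.  -2. ] w 0.0117
 tcp [0.5426 0.1467 0.167 ] rot [-1.7993e+02 -1.3000e-01 -1.7597e+02]
[[253.96422237 167.15557625]] [[254.23843811 173.8561319 ]]
```

View pics/c5.png

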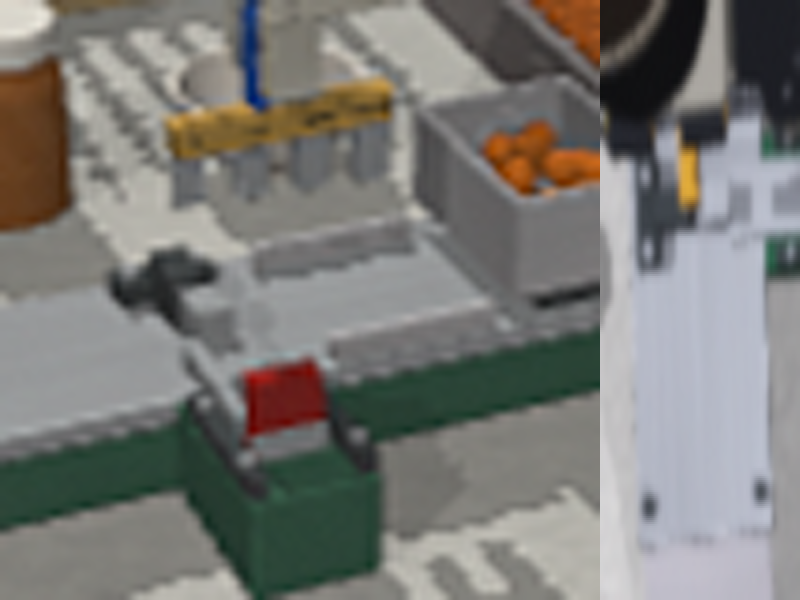

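The gauge hangs level over the gate, leaf 1 nearest the robot side (tip at side px about (254.7,157)). I'll compute its offset along x.

Run:
```python
from h import *
s=cap('side');st=r.get_state();T=st['tcp_pos']
k=cv2.inRange(cv2.cvtColor(s['image'],cv2.COLOR_BGR2HSV),(15,110,80),(30,255,255));k[:135]=0;k[165:]=0;k[:,:245]=0;k[:,290:]=0
p=np.argwhere(k)[:,::-1];print(len(p),p.min(0),p.max(0))
a=np.radians(4);X=np.array([np.cos(a),np.sin(a),0]);Y=np.array([-X[1],X[0],0])
tip=T[2]-.0607
# ends of spine: columns of mask; predicted px for spine ends given zero x offset
gO=T+5e-3*Y;gO[2]=tip
for gx in(-.048,.048):
    print(proj(s,[gO+gx*X-.014*Y+[0,0,.026],gO+gx*X-.014*Y+[0,0,.040],gO+gx*X+[0,0,.040],gO+(gx+.001)*X-.014*Y+[0,0,.033]]).round(2).tolist())
for c in list(range(p[:,0].min(),p[:,0].min()+4))+list(range(p[:,0].max()-3,p[:,0].max()+1)):
    q=p[p[:,0]==c,1];print(c,q.min(),q.max())
print(s['image'][150,248:258].tolist(),s['image'][144,276:286].tolist())
```

```text
147 [253 140] [281 150]
[[252.5, 151.31], [252.32, 147.04], [250.67, 145.22], [252.73, 149.12]]
[[281.78, 145.53], [281.81, 141.33], [279.9, 139.61], [282.09, 143.38]]
253 145 150
254 145 150
255 145 150
256 145 150
278 141 145
279 141 145
280 140 145
281 141 145
[[148, 155, 157], [131, 137, 138], [107, 112, 112], [145, 152, 152], [141, 152, 156], [60, 99, 122], [47, 110, 144], [52, 107, 136], [64, 98, 118], [66, 93, 108]] [[46, 92, 116], [41, 76, 96], [31, 49, 61], [40, 72, 90], [38, 74, 93], [35, 76, 99], [84, 106, 121], [136, 142, 143], [135, 141, 141], [122, 123, 125]]
```

Request:
{"api": "send_rows", "payload": {
  "steps": [
    {"dp": [0.5, 2.4, 5], "roll": 0, "jaw": 5},
    {"dp": [0.5, 2.4, 12], "roll": 0, "jaw": 5},
    {"dp": [0.5, 2.4, 18], "roll": 0, "jaw": 5},
    {"dp": [0.5, 2.4, 24], "roll": 0, "jaw": 5},
    {"dp": [0.5, 2.4, 26], "roll": 0, "jaw": 5}
  ]
}}

```text
time_s: 5.85
tcp_pos: [0.5423, 0.15, 0.1416]
eef_rot: [-180.0, -0.0, -175.9]
contact_force: [0.5, 1.6, -1.8]
gripper_width: 0.0117
gripper_force: 30.0
```

Run:
```python
from h import *
p=gate(.039,-.0035);d(p[0],p[1],.137,4)
t=cap('top');print(r.get_state()['tcp_pos'])
im=t['image']
for y in range(172,180):print(y,[tuple(v) for v in im[y,198:210].tolist()])
```

```text
dp [ 0.6 -0.7  4.6] roll 0.0009 t 5.85 F [ 0.5  1.6 -1.8] w 0.0117
 tcp [0.5423 0.15   0.1416] rot [-1.7998e+02 -4.0000e-02 -1.7595e+02]
[0.54232496 0.14999328 0.14162313]
172 [(135, 126, 123), (142, 153, 167), (92, 168, 212), (60, 169, 222), (56, 161, 214), (47, 131, 178), (79, 118, 147), (150, 149, 153), (183, 172, 168), (185, 172, 168), (183, 170, 166), (183, 170, 166)]
173 [(101, 94, 91), (100, 120, 139), (75, 160, 207), (61, 170, 222), (56, 163, 215), (51, 140, 188), (81, 127, 161), (150, 151, 156), (183, 172, 168), (171, 158, 154), (161, 149, 146), (160, 148, 144)]
174 [(81, 76, 73), (78, 104, 122), (73, 159, 200), (62, 169, 220), (57, 168, 220), (57, 159, 210), (84, 147, 187), (149, 156, 166), (183, 172, 169), (164, 152, 148), (151, 139, 135), (149, 138, 135)]
175 [(77, 72, 67), (73, 92, 104), (68, 137, 174), (56, 152, 200), (53, 154, 205), (56, 156, 203), (81, 153, 190), (139, 152, 165), (179, 169, 167), (163, 151, 147), (149, 137, 134), (147, 136, 133)]
176 [(75, 69, 64), (73, 78, 82), (62, 97, 119), (48, 100, 132), (41, 97, 131), (51, 101, 132), (91, 119, 139), (146, 147, 151), (176, 165, 163), (157, 146, 142), (144, 133, 129), (145, 133, 130)]
177 [(71, 66, 61), (70, 67, 64), (66, 69, 72), (56, 63, 70), (47, 55, 63), (67, 71, 76), (122, 116, 117), (157, 147, 145), (163, 151, 148), (141, 130, 126), (128, 118, 115), (133, 122, 119)]
178 [(79, 72, 68), (96, 89, 85), (101, 93, 90), (98, 90, 87), (99, 91, 88), (112, 103, 100), (140, 129, 126), (158, 146, 143), (154, 142, 140), (142, 131, 129), (138, 127, 124), (137, 126, 124)]
179 [(129, 119, 116), (166, 155, 151), (175, 164, 160), (176, 165, 160), (179, 166, 161), (182, 169, 165), (184, 171, 168), (185, 172, 169), (182, 170, 167), (182, 170, 166), (183, 170, 166), (183, 170, 167)]
```

Run:
```python
from h import *
t=cap('top')
print('flat y (vision)',onz(t,(199.4,174),.1215),'expected',r.get_state()['tcp_pos']+[0,.005,0]);print('face+4',onz(t,(201.2,175),.07),'face foot dark end',onz(t,(203.8,175),.046))
```

```text
flat y (vision) [0.50086337 0.15273788 0.1215    ] expected [0.5424458  0.15508049 0.14191152]
face+4 [0.5039085  0.15458601 0.07      ] face foot dark end [0.50669981 0.14971426 0.046     ]
```

Request:
{"api": "send_rows", "payload": {
  "steps": [
    {"dp": [0.5, -0.7, 5], "roll": 0, "jaw": 5},
    {"dp": [0.5, -0.7, 9], "roll": 0, "jaw": 5},
    {"dp": [0.5, -0.7, 11], "roll": 0, "jaw": 5},
    {"dp": [0.5, -0.7, 13], "roll": 0, "jaw": 5},
    {"dp": [0.5, -0.7, 14], "roll": 0, "jaw": 5}
  ]
}}

```text
time_s: 6.58
tcp_pos: [0.5421, 0.1494, 0.1281]
eef_rot: [-180.0, 0.0, -175.9]
contact_force: [-0.7, -0.5, -1.9]
gripper_width: 0.0119
gripper_force: 30.0
```

Request:
{"api": "send_rows", "payload": {
  "steps": [
    {"dp": [0, 0, 1], "roll": 0, "jaw": 5},
    {"dp": [0, 0, 2], "roll": 0, "jaw": 5},
    {"dp": [0, 0, 3], "roll": 0, "jaw": 5},
    {"dp": [0, 0, 4], "roll": 0, "jaw": 5},
    {"dp": [0, 0, 5], "roll": 0, "jaw": 5}
  ]
}}

```text
time_s: 7.2
tcp_pos: [0.544, 0.1494, 0.1255]
eef_rot: [-180.0, 0.2, -175.9]
contact_force: [1.3, -4.4, 12.5]
gripper_width: 0.012
gripper_force: 30.0
```

Request:
{"api": "send_rows", "payload": {
  "steps": [
    {"dp": [0, 0, -2], "roll": 0, "jaw": 5},
    {"dp": [0, -1, -2], "roll": 0, "jaw": 5},
    {"dp": [0, -1.7, -2], "roll": 0, "jaw": 5},
    {"dp": [0, -1.7, -1], "roll": 0, "jaw": 5},
    {"dp": [0, -1.7, 0], "roll": 0, "jaw": 5}
  ]
}}

```text
time_s: 7.82
tcp_pos: [0.5418, 0.1476, 0.1227]
eef_rot: [-180.0, -0.1, -175.9]
contact_force: [0.5, -1.0, -1.8]
gripper_width: 0.0115
gripper_force: 30.0
```

Request:
{"api": "send_rows", "payload": {
  "steps": [
    {"dp": [0, 0, 1.5], "roll": 0, "jaw": 5},
    {"dp": [0, 0, 3], "roll": 0, "jaw": 5},
    {"dp": [0, 0, 4.5], "roll": 0, "jaw": 5},
    {"dp": [0, 0, 6], "roll": 0, "jaw": 5},
    {"dp": [0, 0, 6], "roll": 0, "jaw": 5}
  ]
}}

```text
time_s: 8.45
tcp_pos: [0.5421, 0.1477, 0.117]
eef_rot: [-180.0, -0.0, -175.9]
contact_force: [-0.1, -1.1, -2.8]
gripper_width: 0.0121
gripper_force: 30.0
```

Request:
{"api": "send_rows", "payload": {
  "steps": [
    {"dp": [0, 0, 2], "roll": 0, "jaw": 5},
    {"dp": [0, 0, 4], "roll": 0, "jaw": 5},
    {"dp": [0, 0, 6], "roll": 0, "jaw": 5},
    {"dp": [0, 0, 7], "roll": 0, "jaw": 5},
    {"dp": [0, 0, 7], "roll": 0, "jaw": 5}
  ]
}}

```text
time_s: 9.07
tcp_pos: [0.5421, 0.1477, 0.1101]
eef_rot: [-180.0, -0.0, -175.9]
contact_force: [-0.0, 0.6, -2.1]
gripper_width: 0.0119
gripper_force: 30.0
```

Request:
{"api": "send_rows", "payload": {
  "steps": [
    {"dp": [0, 0, 0.5], "roll": 0, "jaw": 5},
    {"dp": [0, 0, 1], "roll": 0, "jaw": 5},
    {"dp": [0, 0, 1.5], "roll": 0, "jaw": 5},
    {"dp": [0, 0, 2], "roll": 0, "jaw": 5},
    {"dp": [0, 0, 2], "roll": 0, "jaw": 5}
  ]
}}

```text
time_s: 9.7
tcp_pos: [0.5422, 0.1477, 0.1081]
eef_rot: [-180.0, -0.0, -175.9]
contact_force: [-0.2, -0.5, -2.4]
gripper_width: 0.0118
gripper_force: 30.0
```

Request:
{"api": "send_rows", "payload": {
  "steps": [
    {"dp": [0, 0.3, 0], "roll": 0, "jaw": 5},
    {"dp": [0, 0.6, 0], "roll": 0, "jaw": 5},
    {"dp": [0, 0.8, 0], "roll": 0, "jaw": 5},
    {"dp": [0, 1, 0], "roll": 0, "jaw": 5},
    {"dp": [0, 1, 0], "roll": 0, "jaw": 5}
  ]
}}

```text
time_s: 10.32
tcp_pos: [0.5421, 0.1482, 0.1082]
eef_rot: [-180.0, -0.0, -175.9]
contact_force: [1.6, -4.5, -2.0]
gripper_width: 0.0118
gripper_force: 30.0
```

Request:
{"api": "send_rows", "payload": {
  "steps": [
    {"dp": [0, -0.8, 0], "roll": 0, "jaw": 5},
    {"dp": [0, -0.8, -8], "roll": 0, "jaw": 5},
    {"dp": [0, -0.8, -18], "roll": 0, "jaw": 5},
    {"dp": [0, -0.8, -28], "roll": 0, "jaw": 5},
    {"dp": [0, -0.8, -30], "roll": 0, "jaw": 5}
  ]
}}

```text
time_s: 10.95
tcp_pos: [0.5429, 0.1485, 0.1396]
eef_rot: [179.9, 0.1, -175.9]
contact_force: [-0.0, 0.2, -2.1]
gripper_width: 0.0115
gripper_force: 30.0
```

Request:
{"api": "send_rows", "payload": {
  "steps": [
    {"dp": [6, 0, 0], "roll": 0, "jaw": 5},
    {"dp": [16, 0, 0], "roll": 0, "jaw": 5},
    {"dp": [26, 0, 0], "roll": 0, "jaw": 5},
    {"dp": [26, 0, 0], "roll": 0, "jaw": 5},
    {"dp": [26, 0, 0], "roll": 0, "jaw": 5}
  ]
}}

```text
time_s: 11.58
tcp_pos: [0.5164, 0.1462, 0.1384]
eef_rot: [180.0, 0.0, -175.9]
contact_force: [0.3, 0.6, -2.1]
gripper_width: 0.0119
gripper_force: 30.0
```

```bash
sed -i 's/,.150,.046/,.1503,.046/' h.py
python3 - <<'E'
from h import *
p=gate(.013,-.0052);d(p[0],p[1],.1295,4)
E
```

```text
dp [ 0.5 -0.2  8.9] roll 0.0014 t 11.575 F [ 0.3  0.6 -2.1] w 0.0119
 tcp [0.5164 0.1462 0.1384] rot [ 1.7999e+02  3.0000e-02 -1.7592e+02]
```

Request:
{"api": "send_rows", "payload": {
  "steps": [
    {"dp": [0.4, -0.2, 3], "roll": 0, "jaw": 5},
    {"dp": [0.4, -0.2, 6], "roll": 0, "jaw": 5},
    {"dp": [0.4, -0.2, 7.5], "roll": 0, "jaw": 5},
    {"dp": [0.4, -0.2, 8.5], "roll": 0, "jaw": 5},
    {"dp": [0.4, -0.2, 8.5], "roll": 0, "jaw": 5}
  ]
}}

```text
time_s: 12.2
tcp_pos: [0.5159, 0.1458, 0.1298]
eef_rot: [-180.0, -0.0, -175.9]
contact_force: [-0.2, -0.1, -0.2]
gripper_width: 0.012
gripper_force: 30.0
```

Request:
{"api": "send_rows", "payload": {
  "steps": [
    {"dp": [0, 0, 0.4], "roll": 0, "jaw": 5},
    {"dp": [0, 0, 0.8], "roll": 0, "jaw": 5},
    {"dp": [0, 0, 1.1], "roll": 0, "jaw": 5},
    {"dp": [0, 0, 1.4], "roll": 0, "jaw": 5},
    {"dp": [0, 0, 1.4], "roll": 0, "jaw": 5}
  ]
}}

```text
time_s: 12.82
tcp_pos: [0.5161, 0.1458, 0.1292]
eef_rot: [180.0, 0.0, -175.9]
contact_force: [-3.5, -1.7, 8.2]
gripper_width: 0.0115
gripper_force: 30.0
```

Leaf 2 rests at the jaw top. To rule out a small y error I'll retry 0.8 mm nearer the lead-in, still gently.

Request:
{"api": "send_rows", "payload": {
  "steps": [
    {"dp": [0, 0, -2], "roll": 0, "jaw": 5},
    {"dp": [0, 0.8, -2], "roll": 0, "jaw": 5},
    {"dp": [0, 0.8, -1], "roll": 0, "jaw": 5},
    {"dp": [0, 0.8, -0.5], "roll": 0, "jaw": 5},
    {"dp": [0, 0.8, -0.3], "roll": 0, "jaw": 5}
  ]
}}

```text
time_s: 13.45
tcp_pos: [0.5158, 0.1466, 0.1284]
eef_rot: [-180.0, -0.0, -175.9]
contact_force: [0.5, 0.7, -1.4]
gripper_width: 0.012
gripper_force: 30.0
```

Run:
```python
from h import *
p=gate(.013,-.0052);d(p[0],p[1],.1295,4)
s=r.get_state();print(s['contact_force'],s['moment'])
```

```text
dp [-0.1 -0.6 -1.1] roll 0.0009 t 13.45 F [ 0.5  0.7 -1.4] w 0.012
 tcp [0.5158 0.1466 0.1284] rot [-1.7999e+02 -1.0000e-02 -1.7595e+02]
[ 0.47788755  0.73944676 -1.38493107] [0.17156036 0.08125872 0.0200301 ]
```

Request:
{"api": "send_rows", "payload": {
  "steps": [
    {"dp": [0, 0, 0.4], "roll": 0, "jaw": 5},
    {"dp": [0, 0, 0.8], "roll": 0, "jaw": 5},
    {"dp": [0, 0, 1.2], "roll": 0, "jaw": 5},
    {"dp": [0, 0, 1.5], "roll": 0, "jaw": 5},
    {"dp": [0, 0, 1.5], "roll": 0, "jaw": 5}
  ]
}}

```text
time_s: 14.08
tcp_pos: [0.5158, 0.1467, 0.1271]
eef_rot: [180.0, 0.0, -175.9]
contact_force: [0.3, 0.4, -2.2]
gripper_width: 0.0114
gripper_force: 30.0
```

Request:
{"api": "send_rows", "payload": {
  "steps": [
    {"dp": [0, 0, 0.5], "roll": 0, "jaw": 5},
    {"dp": [0, 0, 1], "roll": 0, "jaw": 5},
    {"dp": [0, 0, 1.5], "roll": 0, "jaw": 5},
    {"dp": [0, 0, 2], "roll": 0, "jaw": 5},
    {"dp": [0, 0, 2], "roll": 0, "jaw": 5}
  ]
}}

```text
time_s: 14.7
tcp_pos: [0.5161, 0.1466, 0.1258]
eef_rot: [180.0, 0.0, -175.9]
contact_force: [-1.8, -0.8, 6.4]
gripper_width: 0.0118
gripper_force: 30.0
```

Request:
{"api": "send_rows", "payload": {
  "steps": [
    {"dp": [0, 0, -1.5], "roll": 0, "jaw": 5},
    {"dp": [0, -0.3, -1.5], "roll": 0, "jaw": 5},
    {"dp": [0, -0.3, -1], "roll": 0, "jaw": 5},
    {"dp": [0, -0.3, -0.5], "roll": 0, "jaw": 5},
    {"dp": [0, -0.3, 0], "roll": 0, "jaw": 5}
  ]
}}

```text
time_s: 15.32
tcp_pos: [0.5161, 0.1465, 0.1258]
eef_rot: [180.0, 0.0, -175.9]
contact_force: [-3.1, 1.3, 8.8]
gripper_width: 0.0116
gripper_force: 30.0
```

Run:
```python
from h import *
for i in range(3):
    cap('top');s=r.get_state();print(s['tcp_pos'],s['contact_force'].round(2),s['moment'].round(3),s['eef_rot'].round(2))
```

```text
[0.51609398 0.14650648 0.12578025] [-3.26  1.99  7.49] [ 0.727  1.271 -0.098] [ 1.7999e+02  4.0000e-02 -1.7592e+02]
[0.51607911 0.14652614 0.12576384] [-2.76  0.93  6.13] [0.739 1.223 0.024] [ 1.7999e+02  4.0000e-02 -1.7592e+02]
[0.51607249 0.14652027 0.12578788] [-3.09  0.52  5.97] [ 0.721  1.21  -0.051] [ 1.7998e+02  4.0000e-02 -1.7593e+02]
```

Run:
```python
from h import *
s=cap('side');im=s['image'].astype(float);hs=cv2.cvtColor(s['image'],cv2.COLOR_BGR2HSV)
def fit(P,n):
    P=np.array(P);k=np.polyfit(P[:,0],P[:,1],1)
    for _ in range(4):
        res=P[:,1]-np.polyval(k,P[:,0]);ok=abs(res)<max(.0008,1.5*np.median(abs(res)));k=np.polyfit(P[ok,0],P[ok,1],1)
    print(n,'yaw %.2f'%np.degrees(np.arctan(k[0])),'y@.5026 %.4f'%np.polyval(k,.5026),'n',ok.sum(),len(P),'std',res[ok].std().round(5),'x',P[ok,0].min().round(3),P[ok,0].max().round(3))
# bed near edge: first strong gray->green going down: use red channel drop
P=[];px=[]
for c in list(range(218,250))+list(range(280,316)):
    v=im[165:205,c,2];d=v[:-1]-v[1:];i=d.argmax()
    if d[i]<25: continue
    sl=slice(max(0,i-1),i+2);w=np.clip(d[sl],0,None);y=165.5+(w*np.arange(len(d))[sl]).sum()/w.sum()
    px.append((c,round(float(y),1)));P.append(onz(s,(c,y),.046))
print(px);fit(P,'bed')
T=r.get_state()['tcp_pos'];zb=T[2]-.0607+.026;zt=zb+.014
k=cv2.inRange(hs,(15,100,60),(32,255,255))
ys=np.argwhere(k[135:185,225:300]);print(ys.min(0)+[135,225],ys.max(0)+[135,225])
```

```text
[(218, 172.9), (219, 187.5), (220, 190.0), (221, 192.7), (222, 192.9), (223, 192.9), (224, 185.9), (225, 186.1), (226, 191.9), (227, 191.9), (228, 191.8), (229, 188.7), (230, 188.4), (231, 190.8), (232, 187.8), (233, 187.7), (234, 187.7), (235, 189.8), (236, 189.9), (237, 189.8), (238, 186.7), (239, 188.8), (240, 188.9), (241, 188.9), (242, 185.7), (243, 185.7), (244, 187.8), (245, 187.9), (246, 187.9), (247, 184.7), (248, 179.5), (249, 186.8), (280, 179.9), (281, 179.9), (282, 179.6), (283, 179.0), (284, 178.8), (285, 178.9), (286, 178.6), (287, 178.2), (288, 177.9), (289, 177.9), (290, 177.9), (291, 177.3), (292, 177.0), (293, 176.8), (294, 176.9), (295, 176.6), (296, 176.2), (297, 175.7), (298, 175.9), (299, 175.8), (300, 175.3), (301, 168.8), (302, 168.9), (303, 168.6), (304, 168.1), (305, 168.0), (306, 167.9), (307, 167.8), (308, 167.2), (309, 167.1), (310, 167.0), (311, 166.9), (312, 166.7), (313, 166.2), (314, 166.0), (315, 165.9)]
bed yaw 7.66 y@.5026 0.0910 n 63 68 std 0.01255 x 0.38 0.703
[135 244] [164 273]
```

Run:
```python
from h import *
s=cap('side')
L=[(222,192.9),(223,192.9),(226,191.9),(227,191.9),(228,191.8),(231,190.8),(235,189.8),(236,189.9),(237,189.8),(239,188.8),(240,188.9),(241,188.9),(244,187.8),(245,187.9),(246,187.9),(249,186.8),(280,179.9),(281,179.9),(282,179.6),(284,178.8),(285,178.9),(286,178.6),(287,178.2),(288,177.9),(289,177.9),(290,177.9),(291,177.3),(292,177.),(293,176.8),(294,176.9),(295,176.6),(296,176.2),(297,175.7),(298,175.9),(299,175.8),(300,175.3)]
U=[(224,185.9),(229,188.7),(230,188.4),(232,187.8),(233,187.7),(234,187.7),(238,186.7),(242,185.7),(243,185.7),(247,184.7)][1:]
def yaw(Q,z,n):
    P=np.array([onz(s,q,z) for q in Q]);k=np.polyfit(P[:,0],P[:,1],1);res=P[:,1]-np.polyval(k,P[:,0])
    print(n,z,'yaw %.2f'%np.degrees(np.arctan(k[0])),'+-%.2f'%np.degrees(res.std()/np.sqrt(len(P))/P[:,0].std()),'y',np.polyval(k,.5026).round(4),P[:,0].min().round(3),P[:,0].max().round(3))
for z in(.04,.046):yaw(L,z,'L')
yaw(U,.046,'U');yaw(L[:16],.04,'Lleft');yaw(L[16:],.04,'Lright')
# spine bottom & top edges on near face
im=s['image'].astype(float);hs=cv2.cvtColor(s['image'],cv2.COLOR_BGR2HSV)
k=cv2.inRange(hs,(15,100,60),(32,255,255))
T=r.get_state()['tcp_pos'];zt=T[2]-.0607
cols=[c for c in range(246,272)]
print([(c,[int(v) for v in (np.where(k[140:170,c])[0][[0,-1]]+140)] if k[140:170,c].any() else None) for c in cols])
B=[]
for c in cols:
    w=np.where(k[140:172,c])[0]
    if len(w)>3:
        i=w[-1]+140;v=im[i-2:i+4,c,2]-im[i-2:i+4,c,0];th=30;j=np.where(v<th)[0]
        if len(j) and j[0]>0: j=j[0];B.append((c,i-2+j-1+(v[j-1]-th)/(v[j-1]-v[j])))
yaw(B,zt+.026,'spine bottom')
a=np.radians(4);G=T+5e-3*np.array([-np.sin(a),np.cos(a),0]);print('expect near face y at .5026',(G-.014*np.array([-np.sin(a),np.cos(a),0]))[1]-(T[0]-.5026)*np.tan(a))
```

```text
L 0.04 yaw 3.58 +-0.10 y 0.0922 0.384 0.638
L 0.046 yaw 3.58 +-0.10 y 0.0829 0.382 0.634
U 0.046 yaw 2.94 +-0.55 y 0.0965 0.407 0.463
Lleft 0.04 yaw 3.43 +-0.56 y 0.092 0.384 0.468
Lright 0.04 yaw 4.11 +-0.56 y 0.0912 0.569 0.638
[(246, [159, 164]), (247, [159, 163]), (248, [158, 163]), (249, [158, 163]), (250, [158, 163]), (251, [158, 163]), (252, [158, 163]), (253, [157, 162]), (254, [157, 162]), (255, [158, 162]), (256, [159, 162]), (257, [158, 161]), (258, [158, 161]), (259, [158, 161]), (260, [158, 161]), (261, [158, 161]), (262, [157, 161]), (263, [157, 160]), (264, [156, 160]), (265, [155, 160]), (266, [155, 160]), (267, [155, 160]), (268, [155, 160]), (269, [155, 159]), (270, [154, 159]), (271, [154, 159])]
spine bottom 0.09108980491078547 yaw 1.00 +-0.29 y 0.1395 0.475 0.556
expect near face y at .5026 0.1366055501346831
```

Request:
{"api": "send_rows", "payload": {
  "steps": [
    {"dp": [0, 0, -3], "roll": 0, "jaw": 5},
    {"dp": [0, 0, -6.5], "roll": 0.006, "jaw": 5},
    {"dp": [0, 0, -6.5], "roll": 0.006, "jaw": 5},
    {"dp": [0, 0, -6.5], "roll": 0.006, "jaw": 5},
    {"dp": [0, 0, -6.5], "roll": 0.006, "jaw": 5}
  ]
}}

```text
time_s: 16.2
tcp_pos: [0.5157, 0.1461, 0.1315]
eef_rot: [-180.0, -0.0, -176.3]
contact_force: [0.1, 0.5, -1.7]
gripper_width: 0.0119
gripper_force: 30.0
```

Run:
```python
from h import *
d(.516,.1462,.1310,3.6)
s=cap('side');im=s['image']
k=cv2.inRange(cv2.cvtColor(im,cv2.COLOR_BGR2HSV),(15,100,60),(32,255,255))
print([(c,[int(v) for v in (np.where(k[135:170,c])[0][[0,-1]]+135)]) for c in (245,247,249,251,253,264,266,268,270,272) if k[135:170,c].any()])
t=cap('top');g=t['image'].astype(int)
for y in range(171,182,1):print(y,(g[y,198:214,2]).tolist())
```

```text
dp [-0.3  0.1  0.5] roll 0.0019 t 16.2 F [ 0.1  0.5 -1.7] w 0.0119
 tcp [0.5157 0.1461 0.1315] rot [-1.7998e+02 -2.0000e-02 -1.7629e+02]
[(245, [157, 162]), (247, [157, 162]), (249, [157, 161]), (251, [135, 161]), (253, [137, 161]), (264, [155, 159]), (266, [153, 158]), (268, [153, 158]), (270, [153, 157]), (272, [153, 157])]
171 [16, 15, 16, 15, 17, 24, 55, 106, 149, 164, 166, 167, 166, 166, 155, 126]
172 [16, 16, 16, 16, 24, 55, 104, 145, 162, 166, 167, 166, 166, 166, 155, 113]
173 [17, 15, 18, 26, 55, 104, 145, 162, 165, 166, 166, 166, 165, 165, 151, 103]
174 [17, 24, 42, 70, 104, 141, 158, 160, 160, 158, 157, 157, 155, 151, 133, 92]
175 [30, 51, 80, 115, 129, 138, 136, 134, 129, 124, 122, 118, 112, 105, 97, 83]
176 [49, 75, 80, 99, 92, 84, 80, 77, 73, 68, 67, 63, 60, 56, 61, 80]
177 [45, 57, 70, 93, 67, 45, 43, 42, 40, 39, 39, 38, 38, 37, 46, 87]
178 [61, 79, 97, 114, 79, 45, 39, 38, 38, 47, 48, 48, 52, 60, 66, 103]
179 [112, 148, 161, 166, 139, 107, 87, 79, 69, 95, 104, 106, 112, 124, 125, 134]
180 [138, 169, 180, 191, 197, 188, 161, 141, 115, 146, 161, 162, 164, 168, 162, 149]
181 [144, 172, 181, 192, 210, 208, 181, 159, 130, 161, 175, 177, 177, 178, 177, 171]
```

Request:
{"api": "send_rows", "payload": {
  "steps": [
    {"dp": [0, 0.2, 0.5], "roll": 0, "jaw": 5},
    {"dp": [0, 0.2, 1], "roll": 0, "jaw": 5},
    {"dp": [0, 0.2, 1.6], "roll": 0, "jaw": 5},
    {"dp": [0, 0.2, 2.4], "roll": 0, "jaw": 5},
    {"dp": [0, 0.2, 2.8], "roll": 0, "jaw": 5}
  ]
}}

```text
time_s: 16.92
tcp_pos: [0.5158, 0.1465, 0.1288]
eef_rot: [180.0, 0.0, -176.3]
contact_force: [-0.2, 0.1, -2.2]
gripper_width: 0.0122
gripper_force: 30.0
```

Request:
{"api": "send_rows", "payload": {
  "steps": [
    {"dp": [0, 0, 0.7], "roll": 0, "jaw": 5},
    {"dp": [0, 0, 1.4], "roll": 0, "jaw": 5},
    {"dp": [0, 0, 2.1], "roll": 0, "jaw": 5},
    {"dp": [0, 0, 2.8], "roll": 0, "jaw": 5},
    {"dp": [0, 0, 3.2], "roll": 0, "jaw": 5}
  ]
}}

```text
time_s: 17.55
tcp_pos: [0.516, 0.1466, 0.1261]
eef_rot: [180.0, 0.0, -176.3]
contact_force: [-2.4, -0.3, 1.9]
gripper_width: 0.0118
gripper_force: 30.0
```

Request:
{"api": "send_rows", "payload": {
  "steps": [
    {"dp": [0, 0, -1.2], "roll": 0, "jaw": 5},
    {"dp": [0, 0, -1.2], "roll": 0, "jaw": 5},
    {"dp": [0, -0.3, -1.2], "roll": 0, "jaw": 5},
    {"dp": [0, -0.6, -1.2], "roll": 0, "jaw": 5},
    {"dp": [0, -0.6, -1.2], "roll": 0, "jaw": 5}
  ]
}}

```text
time_s: 18.18
tcp_pos: [0.5159, 0.1464, 0.1268]
eef_rot: [180.0, 0.0, -176.3]
contact_force: [-0.8, 4.9, -2.0]
gripper_width: 0.012
gripper_force: 30.0
```

Run:
```python
from h import *
for i in range(4):
    cap('side');s=r.get_state();print(s['tcp_pos'].round(5),s['contact_force'].round(2),s['moment'].round(3))
```

```text
[0.51584 0.14635 0.12673] [-2.01  4.53 -3.05] [ 1.822  0.479 -0.107]
[0.51584 0.14634 0.12675] [-1.23  4.36 -2.72] [ 2.012  0.545 -0.069]
[0.51584 0.14631 0.12673] [-1.51  5.83 -2.02] [ 2.134  0.549 -0.062]
[0.51585 0.14628 0.12676] [-0.85  5.82 -3.25] [ 2.152  0.57  -0.105]
```

Leaf 2 is stopped between the lead-in and the sliding jaw, touching both at once, so it binds. I'll back off, return to leaf 1 and check the slack there as I stand it down.

Request:
{"api": "send_rows", "payload": {
  "steps": [
    {"dp": [0, 0.5, 0], "roll": 0, "jaw": 5},
    {"dp": [0, 0.5, -4], "roll": 0, "jaw": 5},
    {"dp": [0, 0.5, -11], "roll": 0, "jaw": 5},
    {"dp": [-10, 0.5, -13], "roll": 0, "jaw": 5},
    {"dp": [-20, 0.5, -13], "roll": 0, "jaw": 5}
  ]
}}

```text
time_s: 19.0
tcp_pos: [0.5368, 0.1477, 0.1403]
eef_rot: [180.0, 0.1, -176.3]
contact_force: [0.3, 0.4, -2.0]
gripper_width: 0.0119
gripper_force: 30.0
```

Run:
```python
from h import *
d(.542,.1475,.1281,3.6)
```

```text
dp [-5.1 -0.5 12.2] roll 0.0021 t 19.0 F [ 0.3  0.4 -2. ] w 0.0119
 tcp [0.5368 0.1477 0.1403] rot [ 1.7999e+02  5.0000e-02 -1.7628e+02]
```

Request:
{"api": "send_rows", "payload": {
  "steps": [
    {"dp": [-5, -0.5, 3], "roll": 0, "jaw": 5},
    {"dp": [-5, -0.5, 6], "roll": 0, "jaw": 5},
    {"dp": [-5, -0.5, 9], "roll": 0, "jaw": 5},
    {"dp": [-5, -0.5, 11.5], "roll": 0, "jaw": 5},
    {"dp": [-5, -0.5, 13.5], "roll": 0, "jaw": 5}
  ]
}}

```text
time_s: 19.62
tcp_pos: [0.5406, 0.1476, 0.1261]
eef_rot: [-180.0, -0.0, -176.3]
contact_force: [-0.8, 0.1, -1.8]
gripper_width: 0.012
gripper_force: 30.0
```

Request:
{"api": "send_rows", "payload": {
  "steps": [
    {"dp": [0, 0, 1.5], "roll": 0, "jaw": 5},
    {"dp": [0, 0, 3], "roll": 0, "jaw": 5},
    {"dp": [0, 0, 4.5], "roll": 0, "jaw": 5},
    {"dp": [0, 0, 6], "roll": 0, "jaw": 5},
    {"dp": [0, 0, 6.5], "roll": 0, "jaw": 5}
  ]
}}

```text
time_s: 20.25
tcp_pos: [0.5408, 0.1475, 0.1197]
eef_rot: [-180.0, -0.0, -176.3]
contact_force: [0.6, 0.3, -2.1]
gripper_width: 0.0119
gripper_force: 30.0
```

Request:
{"api": "send_rows", "payload": {
  "steps": [
    {"dp": [0, 0.2, 0], "roll": 0, "jaw": 5},
    {"dp": [0, 0.4, 0], "roll": 0, "jaw": 5},
    {"dp": [0, 0.6, 0], "roll": 0, "jaw": 5},
    {"dp": [0, 0.6, 0], "roll": 0, "jaw": 5},
    {"dp": [0, 0.6, 0], "roll": 0, "jaw": 5}
  ]
}}

```text
time_s: 20.88
tcp_pos: [0.5407, 0.1479, 0.1198]
eef_rot: [-180.0, -0.0, -176.3]
contact_force: [0.6, -2.6, -2.6]
gripper_width: 0.0119
gripper_force: 30.0
```

Request:
{"api": "send_rows", "payload": {
  "steps": [
    {"dp": [0, -0.5, 0], "roll": 0, "jaw": 5},
    {"dp": [0, -1.2, 0], "roll": 0, "jaw": 5},
    {"dp": [0, -1.7, 0], "roll": 0, "jaw": 5},
    {"dp": [0, -1.9, 0], "roll": 0, "jaw": 5},
    {"dp": [0, -1.9, 0], "roll": 0, "jaw": 5}
  ]
}}

```text
time_s: 21.5
tcp_pos: [0.5409, 0.1463, 0.1199]
eef_rot: [180.0, 0.0, -176.3]
contact_force: [-0.7, -0.3, -1.8]
gripper_width: 0.0116
gripper_force: 30.0
```

Request:
{"api": "send_rows", "payload": {
  "steps": [
    {"dp": [0, -0.2, 0], "roll": 0, "jaw": 5},
    {"dp": [0, -0.4, 0], "roll": 0, "jaw": 5},
    {"dp": [0, -0.6, 0], "roll": 0, "jaw": 5},
    {"dp": [0, -0.6, 0], "roll": 0, "jaw": 5}
  ]
}}

```text
time_s: 22.0
tcp_pos: [0.5409, 0.1456, 0.1198]
eef_rot: [180.0, -0.0, -176.3]
contact_force: [-0.3, -0.4, -2.4]
gripper_width: 0.0121
gripper_force: 30.0
```

Travel is 2.2 mm and still free. Continuing in small steps.

Request:
{"api": "send_rows", "payload": {
  "steps": [
    {"dp": [0, -0.2, 0], "roll": 0, "jaw": 5},
    {"dp": [0, -0.4, 0], "roll": 0, "jaw": 5},
    {"dp": [0, -0.5, 0], "roll": 0, "jaw": 5},
    {"dp": [0, -0.5, 0], "roll": 0, "jaw": 5}
  ]
}}

```text
time_s: 22.5
tcp_pos: [0.5409, 0.1452, 0.1198]
eef_rot: [180.0, -0.0, -176.3]
contact_force: [0.3, 1.4, -2.2]
gripper_width: 0.012
gripper_force: 30.0
```

Request:
{"api": "send_rows", "payload": {
  "steps": [
    {"dp": [0, -0.2, 0], "roll": 0, "jaw": 5},
    {"dp": [0, -0.4, 0], "roll": 0, "jaw": 5},
    {"dp": [0, -0.4, 0], "roll": 0, "jaw": 5}
  ]
}}

```text
time_s: 22.88
tcp_pos: [0.541, 0.145, 0.1198]
eef_rot: [180.0, 0.0, -176.3]
contact_force: [-1.0, 2.2, -2.0]
gripper_width: 0.0122
gripper_force: 30.0
```

The slack with leaf 1 is about 2.5 mm, so the gap is roughly 7.0–7.5 mm. That is under 8 mm, so leaf 2 does bind and leaf 1 is the thickest that goes in. Standing it down.

Request:
{"api": "send_rows", "payload": {
  "steps": [
    {"dp": [-1, 1, 0], "roll": 0, "jaw": 5},
    {"dp": [-1, 2.4, 0], "roll": 0, "jaw": 5},
    {"dp": [-1, 2.6, 4], "roll": 0, "jaw": 5},
    {"dp": [-1, 2.6, 8], "roll": 0, "jaw": 5},
    {"dp": [-1, 2.6, 11], "roll": 0, "jaw": 5}
  ]
}}

```text
time_s: 23.5
tcp_pos: [0.5416, 0.1473, 0.1083]
eef_rot: [-180.0, -0.0, -176.3]
contact_force: [0.1, -0.3, -2.2]
gripper_width: 0.0115
gripper_force: 30.0
```

Request:
{"api": "send_rows", "payload": {
  "steps": [
    {"dp": [0, 0, 0.5], "roll": 0, "jaw": 5},
    {"dp": [0, 0, 1], "roll": 0, "jaw": 5},
    {"dp": [0, 0, 1.5], "roll": 0, "jaw": 5},
    {"dp": [0, 0, 2], "roll": 0, "jaw": 5},
    {"dp": [0, 0, 2], "roll": 0, "jaw": 5}
  ]
}}

```text
time_s: 24.12
tcp_pos: [0.5418, 0.1474, 0.1076]
eef_rot: [180.0, 0.0, -176.3]
contact_force: [-3.7, -0.3, 5.4]
gripper_width: 0.0118
gripper_force: 30.0
```

Request:
{"api": "send_rows", "payload": {
  "steps": [
    {"dp": [0, 0, -1.1], "roll": 0, "jaw": 5},
    {"dp": [0, 0, -1.1], "roll": 0, "jaw": 14},
    {"dp": [0, 0, -1.1], "roll": 0, "jaw": 18},
    {"dp": [0, 0, -1.1], "roll": 0, "jaw": 26},
    {"dp": [0, 0, -1.1], "roll": 0, "jaw": 36}
  ],
  "newtons": 10
}}

```text
time_s: 24.75
tcp_pos: [0.5419, 0.1475, 0.1079]
eef_rot: [180.0, 0.0, -176.3]
contact_force: [0.5, 0.6, -0.1]
gripper_width: 0.0279
gripper_force: 0.0
```

Run:
```python
from h import *
s=cap('side');print(r.get_state()['gripper_width'],r.get_state()['tcp_pos'],r.get_state()['contact_force'])
f=lambda im,x,y,w,h,W,H:cv2.resize(im[y:y+h,x:x+w],(W,H),interpolation=cv2.INTER_CUBIC)
cv2.imwrite('pics/c6.png',f(s['image'],225,125,80,60,800,600))
```

```text
0.029555524905543872 [0.54188742 0.14744069 0.10792702] [-0.6491081  -0.52453267 -0.25893416]
```

View pics/c6.png

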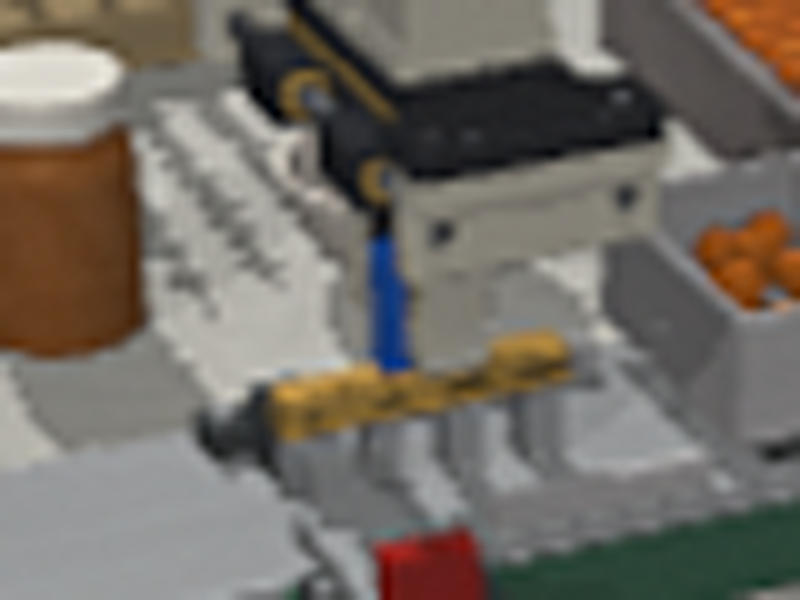

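Leaf 1 stands between the jaws with the gauge upright: spine left end at crop (275,405) beside the dark jaw, fingers open clear of the tab. Now raising off and going behind the lug.

Request:
{"api": "send_rows", "payload": {
  "steps": [
    {"dp": [0, 0, -10], "roll": 0, "jaw": 38},
    {"dp": [0, 0, -25], "roll": 0, "jaw": 38},
    {"dp": [0, 0, -50], "roll": 0, "jaw": 38},
    {"dp": [0, 0, -75], "roll": 0, "jaw": 38},
    {"dp": [0, 0, -80], "roll": 0, "jaw": 38}
  ]
}}

```text
time_s: 25.42
tcp_pos: [0.5429, 0.148, 0.1909]
eef_rot: [179.9, 0.2, -176.3]
contact_force: [-0.4, 0.2, -0.1]
gripper_width: 0.0331
gripper_force: 0.0
```

```bash
sed -i 's/radians(4.0)/radians(3.6)/' h.py
python3 - <<'E'
from h import *
p=gate(.001,-.150);d(p[0],p[1],.14,3.6)
s=cap('side');t=cap('top')
for n,c,box in(('s',s,(250,170,40,40)),('t',t,(220,160,40,30))):
    x,y,w,h=box;k=cv2.inRange(cv2.cvtColor(c['image'],cv2.COLOR_BGR2HSV),(0,150,60),(8,255,255))[y:y+h,x:x+w];p=np.argwhere(k)[:,::-1]+[x,y]
    print(n,len(p),p.mean(0),p.min(0),p.max(0))
E
```

```text
dp [  39.4 -145.1   50.9] roll 0.0022 t 25.425 F [-0.4  0.2 -0.1] w 0.0331
 tcp [0.5429 0.148  0.1909] rot [ 179.89    0.24 -176.27]
s 78 [267.34615385 182.47435897] [263 178] [272 187]
t 29 [235.03448276 172.34482759] [234 168] [236 177]
```

Request:
{"api": "send_rows", "payload": {
  "steps": [
    {"dp": [13, -48, 0], "roll": 0, "jaw": 10},
    {"dp": [26, -96, 0], "roll": 0, "jaw": 0},
    {"dp": [39, -145, 0], "roll": 0, "jaw": 0},
    {"dp": [39, -145, 30], "roll": 0, "jaw": 0},
    {"dp": [39, -145, 50], "roll": 0, "jaw": 0}
  ]
}}

```text
time_s: 26.15
tcp_pos: [0.5112, -0.0008, 0.1364]
eef_rot: [-180.0, -0.1, -176.4]
contact_force: [-0.1, 0.0, -0.1]
gripper_width: 0.0003
gripper_force: 0.0
```

Run:
```python
from h import *
p=gate(.001,-.150);d(p[0],p[1],.078,3.6)
```

```text
dp [-1.9  1.4 58.4] roll 0.0002 t 26.15 F [-0.1  0.  -0.1] w 0.0003
 tcp [ 0.5112 -0.0008  0.1364] rot [-1.8000e+02 -9.0000e-02 -1.7639e+02]
```

Request:
{"api": "send_rows", "payload": {
  "steps": [
    {"dp": [-1, 0, 20], "roll": 0, "jaw": 0},
    {"dp": [-1, 0, 40], "roll": 0, "jaw": 0},
    {"dp": [-1, 0, 52], "roll": 0, "jaw": 0},
    {"dp": [-1, 0, 57], "roll": 0, "jaw": 0},
    {"dp": [-1, 0, 57], "roll": 0, "jaw": 0}
  ]
}}

```text
time_s: 26.78
tcp_pos: [0.5133, 0.0002, 0.0808]
eef_rot: [-180.0, -0.0, -176.3]
contact_force: [-0.5, 0.4, 0.2]
gripper_width: 0.0001
gripper_force: 0.0
```

Run:
```python
from h import *
p=gate(.001,-.150);d(p[0],p[1],.078,3.6)
s=cap('side')
f=lambda im,x,y,w,h,W,H:cv2.resize(im[y:y+h,x:x+w],(W,H),interpolation=cv2.INTER_CUBIC)
cv2.imwrite('pics/c7.png',f(s['image'],225,140,80,60,800,600))
```

```text
dp [0.2 0.4 2.8] roll 0.0021 t 26.775 F [-0.5  0.4  0.2] w 0.0001
 tcp [5.133e-01 2.000e-04 8.080e-02] rot [-1.7999e+02 -2.0000e-02 -1.7628e+02]
```

View pics/c7.png

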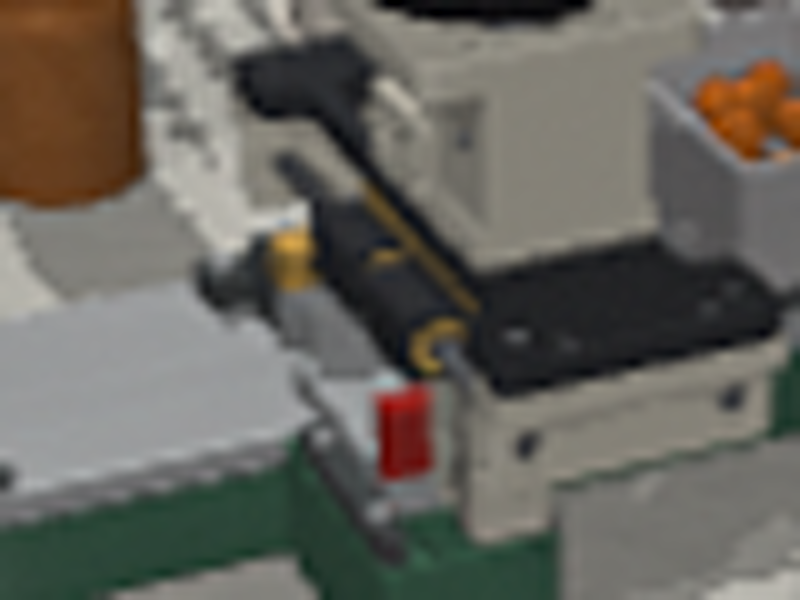

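The fingers stand closed just behind the red lug (crop (405,435)), in line with it. Approaching.

Request:
{"api": "send_rows", "payload": {
  "steps": [
    {"dp": [0, 5, 2], "roll": 0, "jaw": 0},
    {"dp": [0, 10, 2], "roll": 0, "jaw": 0},
    {"dp": [0, 13, 2], "roll": 0, "jaw": 0},
    {"dp": [0, 15, 2], "roll": 0, "jaw": 0},
    {"dp": [0, 16, 2], "roll": 0, "jaw": 0}
  ]
}}

```text
time_s: 27.45
tcp_pos: [0.5123, 0.0164, 0.079]
eef_rot: [180.0, 0.0, -176.3]
contact_force: [-0.3, -0.2, 0.5]
gripper_width: 0.0006
gripper_force: 0.0
```

Request:
{"api": "send_rows", "payload": {
  "steps": [
    {"dp": [0, 0.5, 0], "roll": 0, "jaw": 0},
    {"dp": [0, 1, 0], "roll": 0, "jaw": 0},
    {"dp": [0, 1.5, 0], "roll": 0, "jaw": 0},
    {"dp": [0, 2, 0], "roll": 0, "jaw": 0},
    {"dp": [0, 2, 0], "roll": 0, "jaw": 0}
  ]
}}

```text
time_s: 28.08
tcp_pos: [0.5121, 0.0182, 0.0789]
eef_rot: [-180.0, -0.0, -176.3]
contact_force: [-0.5, 0.8, -0.1]
gripper_width: 0.0002
gripper_force: 0.0
```

Request:
{"api": "send_rows", "payload": {
  "steps": [
    {"dp": [0, 0.5, 0], "roll": 0, "jaw": 0},
    {"dp": [0, 1, 0], "roll": 0, "jaw": 0},
    {"dp": [0, 1.5, 0], "roll": 0, "jaw": 0},
    {"dp": [0, 2, 0], "roll": 0, "jaw": 0},
    {"dp": [0, 2, 0], "roll": 0, "jaw": 0}
  ]
}}

```text
time_s: 28.7
tcp_pos: [0.512, 0.0203, 0.0789]
eef_rot: [180.0, 0.0, -176.3]
contact_force: [-0.8, 1.1, -0.9]
gripper_width: 0.0006
gripper_force: 0.0
```

Request:
{"api": "send_rows", "payload": {
  "steps": [
    {"dp": [0, 0.5, 0], "roll": 0, "jaw": 0},
    {"dp": [0, 1, 0], "roll": 0, "jaw": 0},
    {"dp": [0, 1.5, 0], "roll": 0, "jaw": 0},
    {"dp": [0, 2, 0], "roll": 0, "jaw": 0},
    {"dp": [0, 2, 0], "roll": 0, "jaw": 0}
  ]
}}

```text
time_s: 29.32
tcp_pos: [0.5119, 0.0223, 0.0789]
eef_rot: [180.0, 0.0, -176.3]
contact_force: [0.4, 0.4, -0.6]
gripper_width: 0.0005
gripper_force: 0.0
```

Request:
{"api": "send_rows", "payload": {
  "steps": [
    {"dp": [0, 0.6, 0], "roll": 0, "jaw": 0},
    {"dp": [0, 1.2, 0], "roll": 0, "jaw": 0},
    {"dp": [0, 1.8, 0], "roll": 0, "jaw": 0},
    {"dp": [0, 2.4, 0], "roll": 0, "jaw": 0},
    {"dp": [0, 2.4, 0], "roll": 0, "jaw": 0}
  ]
}}

```text
time_s: 29.95
tcp_pos: [0.5117, 0.0247, 0.0789]
eef_rot: [-180.0, -0.0, -176.3]
contact_force: [0.2, 0.2, 0.7]
gripper_width: 0.0006
gripper_force: 0.0
```

Request:
{"api": "send_rows", "payload": {
  "steps": [
    {"dp": [0, 0.5, 0], "roll": 0, "jaw": 0},
    {"dp": [0, 1, 0], "roll": 0, "jaw": 0},
    {"dp": [0, 1.5, 0], "roll": 0, "jaw": 0},
    {"dp": [0, 1.5, 0], "roll": 0, "jaw": 0}
  ]
}}

```text
time_s: 30.45
tcp_pos: [0.5116, 0.0261, 0.0789]
eef_rot: [-180.0, -0.0, -176.3]
contact_force: [-0.5, 0.4, -0.6]
gripper_width: 0.0003
gripper_force: 0.0
```

Request:
{"api": "send_rows", "payload": {
  "steps": [
    {"dp": [0, 0.6, 0], "roll": 0, "jaw": 0},
    {"dp": [0, 1.2, 0], "roll": 0, "jaw": 0},
    {"dp": [0, 1.6, 0], "roll": 0, "jaw": 0},
    {"dp": [0, 1.6, 0], "roll": 0, "jaw": 0}
  ]
}}

```text
time_s: 30.95
tcp_pos: [0.5115, 0.027, 0.0789]
eef_rot: [-179.9, -0.0, -176.3]
contact_force: [1.3, -5.1, -0.0]
gripper_width: 0.0005
gripper_force: 2.7
```

Run:
```python
from h import *
s=cap('side');print(r.get_state()['tcp_pos'],r.get_state()['contact_force'])
k=cv2.inRange(cv2.cvtColor(s['image'],cv2.COLOR_BGR2HSV),(0,150,60),(8,255,255))[170:200,250:290]
p=np.argwhere(k)[:,::-1]+[250,170];print(len(p),p.min(0),p.max(0));q=p[p[:,0]<=264];print(q.min(0),q.max(0))
T=r.get_state()['tcp_pos'];a=np.radians(3.7);X=np.array([np.cos(a),np.sin(a),0]);Y=np.array([-X[1],X[0],0])
print(proj(s,[T+X*sx*.0095+Y*sy*.021-[0,0,.014] for sx in(-1,1) for sy in(-1,1)]).round(1).tolist())
g=s['image'][:,:,2];print(g[186,262:285].tolist());print(g[160:200,273].tolist())
```

```text
[0.51152299 0.02706291 0.07893026] [ 1.84474913 -4.81222964 -0.05794989]
11 [263 180] [264 187]
[263 180] [264 187]
[[269.3, 191.9], [263.7, 184.7], [275.6, 190.4], [269.8, 183.3]]
[94, 98, 112, 108, 93, 85, 121, 126, 127, 130, 129, 129, 133, 128, 94, 43, 37, 36, 38, 41, 38, 38, 37]
[136, 136, 70, 27, 32, 35, 34, 33, 34, 36, 35, 36, 33, 29, 18, 122, 138, 134, 106, 58, 44, 104, 126, 129, 122, 126, 129, 133, 143, 87, 41, 39, 45, 46, 44, 50, 45, 43, 44, 43]
```

Contact with the lug. Pushing slowly.

Request:
{"api": "send_rows", "payload": {
  "steps": [
    {"dp": [0, 0.3, 0], "roll": 0, "jaw": 0},
    {"dp": [0, 0.6, 0], "roll": 0, "jaw": 0},
    {"dp": [0, 0.9, 0], "roll": 0, "jaw": 0},
    {"dp": [0, 1.2, 0], "roll": 0, "jaw": 0}
  ]
}}

```text
time_s: 31.5
tcp_pos: [0.5115, 0.0278, 0.079]
eef_rot: [-179.9, -0.0, -176.3]
contact_force: [3.0, -7.8, -0.8]
gripper_width: 0.0003
gripper_force: 4.0
```

Request:
{"api": "send_rows", "payload": {
  "steps": [
    {"dp": [0, 0.3, 0], "roll": 0, "jaw": 0},
    {"dp": [0, 0.6, 0], "roll": 0, "jaw": 0},
    {"dp": [0, 0.8, 0], "roll": 0, "jaw": 0}
  ]
}}

```text
time_s: 31.88
tcp_pos: [0.5114, 0.0286, 0.0789]
eef_rot: [-179.9, -0.0, -176.3]
contact_force: [3.2, -9.0, -0.2]
gripper_width: 0.0002
gripper_force: 4.0
```

Request:
{"api": "send_rows", "payload": {
  "steps": [
    {"dp": [0, 0.2, 0], "roll": 0, "jaw": 0},
    {"dp": [0, 0.4, 0], "roll": 0, "jaw": 0},
    {"dp": [0, 0.6, 0], "roll": 0, "jaw": 0}
  ]
}}

```text
time_s: 32.25
tcp_pos: [0.5114, 0.0292, 0.0789]
eef_rot: [-179.9, -0.0, -176.3]
contact_force: [2.1, -7.8, -0.8]
gripper_width: 0.0001
gripper_force: 4.0
```

Request:
{"api": "send_rows", "payload": {
  "steps": [
    {"dp": [0, 0.2, 0], "roll": 0, "jaw": 0},
    {"dp": [0, 0.4, 0], "roll": 0, "jaw": 0},
    {"dp": [0, 0.6, 0], "roll": 0, "jaw": 0}
  ]
}}

```text
time_s: 32.62
tcp_pos: [0.5114, 0.0295, 0.079]
eef_rot: [-179.9, -0.0, -176.3]
contact_force: [3.3, -10.9, -1.3]
gripper_width: 0.0002
gripper_force: 5.4
```

Request:
{"api": "send_rows", "payload": {
  "steps": [
    {"dp": [0, 0.2, 0], "roll": 0, "jaw": 0},
    {"dp": [0, 0.4, 0], "roll": 0, "jaw": 0},
    {"dp": [0, 0.4, 0], "roll": 0, "jaw": 0}
  ]
}}

```text
time_s: 33.0
tcp_pos: [0.5113, 0.0296, 0.079]
eef_rot: [-179.9, -0.0, -176.3]
contact_force: [4.4, -12.7, -1.0]
gripper_width: 0.0006
gripper_force: 6.2
```

The jaw has stopped against the leaf: travel was about 2.2 mm and the force is rising while it no longer moves. Retracting.

Request:
{"api": "send_rows", "payload": {
  "steps": [
    {"dp": [0, -3, 0], "roll": 0, "jaw": 0},
    {"dp": [0, -15, 0], "roll": 0, "jaw": 0},
    {"dp": [0, -30, 0], "roll": 0, "jaw": 0},
    {"dp": [0, -35, -30], "roll": 0, "jaw": 0},
    {"dp": [0, -35, -80], "roll": 0, "jaw": 0}
  ]
}}

```text
time_s: 33.62
tcp_pos: [0.5123, -0.0051, 0.1583]
eef_rot: [-179.9, -0.2, -176.4]
contact_force: [1.0, 0.7, 1.0]
gripper_width: 0.0005
gripper_force: 0.0
```

Request:
{"api": "send_rows", "payload": {
  "steps": [
    {"dp": [0, -30, -20], "roll": 0, "jaw": 0},
    {"dp": [0, -80, -40], "roll": 0, "jaw": 0},
    {"dp": [0, -120, -40], "roll": 0, "jaw": 0},
    {"dp": [0, -120, -40], "roll": 0, "jaw": 0},
    {"dp": [0, -120, -40], "roll": 0, "jaw": 0}
  ]
}}

```text
time_s: 34.25
tcp_pos: [0.5209, -0.1239, 0.1987]
eef_rot: [180.0, -0.0, -176.4]
contact_force: [-0.5, -0.5, -0.2]
gripper_width: 0.0005
gripper_force: 0.0
```

Run:
```python
from h import *
s=cap('side');t=cap('top');print(r.get_state()['tcp_pos'],r.get_state()['contact_force'])
f=lambda im,x,y,w,h,W,H:cv2.resize(im[y:y+h,x:x+w],(W,H),interpolation=cv2.INTER_CUBIC)
cv2.imwrite('pics/c8.png',np.hstack([f(s['image'],225,140,60,60,500,500),f(t['image'],185,145,60,100,300,500)]))
```

```text
[ 0.52116093 -0.12302995  0.19875601] [0.57025606 0.13083163 0.23357558]
```

View pics/c8.png

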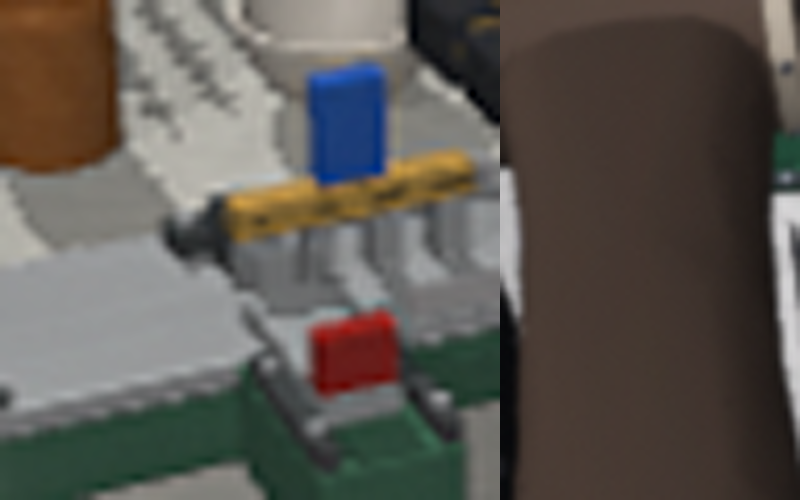

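The gauge stands upright with leaf 1 (one dot, crop (260,220)) between the jaws, the sliding jaw is up against it, and the robot is clear. Handing in.

```bash
python3 -c "
from plant import r
print(r.close_job())"
```

```text
the job is handed in; nothing more can be done
None
```

The job is handed in: leaf 1 (5 mm) went in and leaf 2 (8 mm) bound, so the gauge stands on the bed with leaf 1 between the jaws, released, and the sliding jaw is pushed up against it (measured gap was about 7.2 mm; leaf 2 went about 3–4 mm into the lead-in before stopping, and the highest force in the tries was about 15 N, on the fixed jaw).

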